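# Set out the weighing station

## Task

Set out the weighing station, with left and right as seen from the robot. Stand the amber jar in the centre of the middle one of the three cork mats, the open mortar in the centre of the mat to the left of the jar, and the lidded crucible in the centre of the mat to its right; also centre the square weighing dish on the balance's pan and stand the larger brass weight in the middle of the dish. Keep everything upright, let go of it all, and leave the smaller weight where it stands.

Things in the scene. Friction and masses are not known exactly. Their poses are not given: they have to be found in the camera images.
- balance: electronic bench balance, fixed: flat dark body 200 mm deep, 150 mm wide, 40 mm high, on white feet, a sloping control panel with a small grey display at its front (up to 52 mm high), and a round steel pan 110 mm across; the pan's flat top is 55 mm above the bench. Origin on the bench top, straight under the centre of the pan; x points to the back of the balance (the display is at -x, 65 to 120 mm from the origin), z up
- mat_a: one of three identical round cork mats fixed flat on the bench in a loose row from left to right, 76 mm across, 4 mm thick; which of the three is left, middle or right changes from start to start; origin at the centre of its underside, on the bench top
- mat_b: one of three identical round cork mats fixed flat on the bench in a loose row from left to right, 76 mm across, 4 mm thick; which of the three is left, middle or right changes from start to start; origin at the centre of its underside, on the bench top
- mat_c: one of three identical round cork mats fixed flat on the bench in a loose row from left to right, 76 mm across, 4 mm thick; which of the three is left, middle or right changes from start to start; origin at the centre of its underside, on the bench top
- mortar: small open white porcelain mortar (round bowl on a narrower foot), loose, 42 mm high, 60 mm across at the rim, nearly straight-sided from 18 mm up to the rim, foot 40 mm across, wall 5 mm; about 130 g. Origin at the centre of its underside, z up
- jar: amber glass jar with a white screw cap and a blank label, loose, upright, 48 mm across, 75 mm high, about 140 g. Origin at the centre of its underside, z up
- crucible: small white porcelain crucible with its lid fixed on, loose, 52 mm high overall: the body widens from 30 mm across at the foot to 41 mm at 36 mm up, the lid is 45 mm across at 37 to 40 mm up with a 12 mm knob on top; about 50 g. Origin at the centre of its underside, z up
- dish: square white plastic weighing dish, open on top, loose, 62 x 62 mm outside with upright walls 3 mm thick, 14 mm high (its rim stands 11 mm above its floor), floor 3 mm thick; about 30 g. Origin at the centre of its underside; x and y are square to its walls, z up
- large_weight: the larger of two brass check weights, loose: upright cylinder 28 mm across and 40 mm high, with a 16 mm knob on top, 54 mm high overall; about 200 g. Origin at the centre of its underside, z up
- small_weight: the smaller of two brass check weights, loose: upright cylinder 18 mm across and 16 mm high, with a 10 mm knob on top, 26 mm high overall; about 45 g; to be left alone. Origin at the centre of its underside, z up

How it is judged (in metres and radians):
At the end, for the whole second after the job is handed in: Upright, at rest, centres within 15 mm: jar on the middle mat, mortar on the left mat (greatest y), crucible on the right mat (least y), dish flat on the pan, large weight on the floor of the dish; small weight within 30 mm of its start (((y of mat_b in the frame of mat_a below 0 m and y of mat_c in the frame of mat_b below 0 m and horizontal distance between mortar and mat_a below 0.015 m and horizontal distance between jar and mat_b below 0.015 m and horizontal distance between crucible and mat_c below 0.015 m) or (y of mat_c in the frame of mat_a below 0 m and y of mat_b in the frame of mat_c below 0 m and horizontal distance between mortar and mat_a below 0.015 m and horizontal distance between jar and mat_c below 0.015 m and horizontal distance between crucible and mat_b below 0.015 m) or (y of mat_a in the frame of mat_b below 0 m and y of mat_c in the frame of mat_a below 0 m and horizontal distance between mortar and mat_b below 0.015 m and horizontal distance between jar and mat_a below 0.015 m and horizontal distance between crucible and mat_c below 0.015 m) or (y of mat_c in the frame of mat_b below 0 m and y of mat_a in the frame of mat_c below 0 m and horizontal distance between mortar and mat_b below 0.015 m and horizontal distance between jar and mat_c below 0.015 m and horizontal distance between crucible and mat_a below 0.015 m) or (y of mat_a in the frame of mat_c below 0 m and y of mat_b in the frame of mat_a below 0 m and horizontal distance between mortar and mat_c below 0.015 m and horizontal distance between jar and mat_a below 0.015 m and horizontal distance between crucible and mat_b below 0.015 m) or (y of mat_b in the frame of mat_c below 0 m and y of mat_a in the frame of mat_b below 0 m and horizontal distance between mortar and mat_c below 0.015 m and horizontal distance between jar and mat_b below 0.015 m and horizontal distance between crucible and mat_a below 0.015 m)) and angle between each of jar, mortar, crucible, dish, large_weight's own z axis and vertical below 0.1 rad and height (world z) of each of jar, mortar, crucible below 0.01 m and horizontal distance between dish and balance below 0.015 m and z of dish in the frame of balance between 0.051 and 0.06 m and horizontal distance between large_weight and dish below 0.015 m and z of large_weight in the frame of dish between 0.0005 and 0.008 m and distance of small_weight from where it was at the start of the episode below 0.03 m and linear speed of each of jar, mortar, crucible, dish, large_weight, small_weight below 0.02 m/s); the robot touches nothing.
It fails at once if the jar, the mortar, the crucible, the dish or the large weight is tipped over (angle between any of jar, mortar, crucible, dish, large_weight's own z axis and vertical above 0.7 rad).
It also fails if it takes over 128 s, if anything falls off the work surface, if the arm or the gripper's body presses on something with over 40 N, if the wrist force passes 120 N, or if a joint passes its speed limit or range.

## Robot

A 6-joint arm with a two-finger parallel gripper is mounted at the origin on the work surface. World frame = base frame: x ahead of the robot, y to its left, z up, the work surface at z = 0. Lengths are in mm, angles in rad, forces in N, time in s.
With the tool pointing down it reaches from about 275 to 850 mm from the base axis. Payload 19 kg.
Tool frame: the origin (TCP) lies midway between the tips of the shut fingers; the grasp point (between the pads) lies 19 mm behind it (grip_depth is the distance from the TCP to the grasp point, in mm); y points along the fingers, z is the direction in which the jaws open and shut, and the axes are right-handed (so a half turn about y gives the same grasp; the last joint's range is limited). The gripper opens to 85 mm and grips with 20 to 120 N. Pads are 22 mm wide; open, the fingers measure 114 mm over their backs; the gripper's body (76 mm by 85 mm) begins 54 mm behind the grasp point. The pads swing forward as they close: fully open they stand 13 mm farther back than shut.
Start: joints at [0.997, 0.15, 1.437, -0, 1.554, -0.134], TCP at [244.811, 520.248, 231.267] pointing down, gripper open.
Joint ranges: [-2.8, 2.8], [-0.68, 2.1], [0.12, 2.68], [-1.39, 4.53], [0.16, 2.79], [-2.81, 2.81]. Speed limits (rad/s): [1.89, 1.89, 2.22, 3.01, 3.01, 3.01].

## Interface

Orientations are given as a unit quaternion [x, y, z, w].
In Python, from plant import * gives the robot as it stands.
- The arm moves only by the tool servo_tool, never from a script. Its argument "increments" is a list of rows, each a list of 5 numbers: the shift along the tool's x, y, z in cm, then the turn about the tool's y in degrees, then the opening, from 0 (shut) to 1 (fully open). In form: [[x, y, z, turn, hand], ...]. A call has 1 to 20 rows; each row shifts and turns the commanded pose from where the row before left it, along the tool's axes as they then stand; what a row does not reach is not made up. A row lasts 1/10 s, in which the tool goes at most 50 mm and 8.59 degrees, less where a joint would pass 70% of its speed; a pose out of reach is approached as far as the arm can. A call is refused whole if a number of a shift passes 5 or a number of a turn 8.59, either way. A call with a gripper value outside its range is refused whole. The fingers move at their own pace and stop on an object; the grip force is fixed at half the most. Time passes only in rows, so rows that do not move let the fingers close. It gives the time, the measured TCP pose, the force and the opening at its end, in the units of the state.
- get_obs(): the state, without advancing time (a new reading comes with each control period).
- camera(name): name is "scene" or "top"; returns a dict with "frame" (480x640x3 uint8, blue, green, red), "fx", "fy", "cx", "cy" (pixels), "distortion" ([k1, k2, p1, p2, k3] as OpenCV has them; the pictures are not rectified), "xyz" and "rotation" of the camera in the world. Camera axes: x right, y down, z forward; pixel columns grow to the right and rows downward; lengths in mm; the calibration is good to about 2 mm. A picture is of the moment at which its call begins. There is no depth.
- close_job(): hands the job in, once; it reports no verdict.
The state is a dict: "t": time; "qpos": joint angles; "joint_velocities": joint speeds; "joint_efforts": joint torques, N m; "ee_pos": TCP position; "orientation": TCP orientation; "contact_force": force on the tool from outside, world axes, zero at the start; "ft_torque": the same for the moment, N m; "width": finger opening in mm.
Only numpy, scipy, OpenCV 4.12 (cv2) and the standard library are available. Lean on these libraries where they do the work, as an engineer would, in place of code of your own. Each camera call takes 0.05 s, during which the arm holds its last target.

## Working session

There is one attempt and no reset: what is moved stays moved. The work goes in short steps, Python scripts to look and compute and a tool call to move; the robot and the scene stay as the last step left them, time stands still between calls to the robot, and variables do not carry over. Pictures are saved under pics/ and viewed, and the job is handed in when it is done.

Besides the shell and the picture viewer there is one more tool, called after "Emit:" by a JSON object that holds its "fn" and its "kwargs". servo_tool: Moves the arm, as the interface text tells. Its arguments: {"type":"object","properties":{"increments":{"type":"array","items":{"type":"array","items":{"type":"number"}}}},"required":["increments"]}

```bash
mkdir -p pics; ls
python3 - <<'E'
from plant import *
import cv2
o=get_obs(); print(o)
for n in("scene","top"):
    c=camera(n); cv2.imwrite(f"pics/{n}0.png",c["frame"]); print({k:v for k,v in c.items() if k!="frame"})
E
```

```text
pics
{'t': 0.0, 'qpos': array([ 9.97002705e-01,  1.50996536e-01,  1.43803707e+00, -6.30857372e-06,
        1.55380811e+00, -1.33986622e-01]), 'joint_velocities': array([ 0.00120361, -0.0025791 ,  0.00031005,  0.00086043, -0.000338  ,
        0.00062627]), 'joint_efforts': array([ 4.16913490e-04, -7.13030434e+01, -5.70877826e+01, -9.38453104e-05,
        8.52443132e-03,  2.30809479e-05]), 'ee_pos': array([244.68927006, 520.0594221 , 230.66645775]), 'orientation': array([ 0.69049348, -0.15439593,  0.15409404, -0.68966345]), 'contact_force': array([0.03961224, 0.87161524, 0.23322123]), 'ft_torque': array([-0.00312161, -0.00670287, -0.00531315]), 'width': 85.10814057018499}
{'fx': 606.9811001202125, 'fy': 606.9811001202125, 'cx': 313.9308075007306, 'cy': 236.09451579898706, 'distortion': array([-0.03145474,  0.        ,  0.        ,  0.        ,  0.        ]), 'xyz': array([1051.88635477, -727.82302432,  732.04993392]), 'rotation': array([ 0.8509142 ,  0.26157985, -0.13966483, -0.43360668])}
{'fx': 571.6926400675287, 'fy': 571.6926400675287, 'cx': 328.19141855178896, 'cy': 230.02339875177114, 'distortion': array([-0.06228834,  0.        ,  0.        ,  0.        ,  0.        ]), 'xyz': array([ 353.89237307,   38.71338411, 1187.90990139]), 'rotation': array([ 0.70854765, -0.70315048,  0.04840058, -0.03459796])}
```

View pics/top0.png

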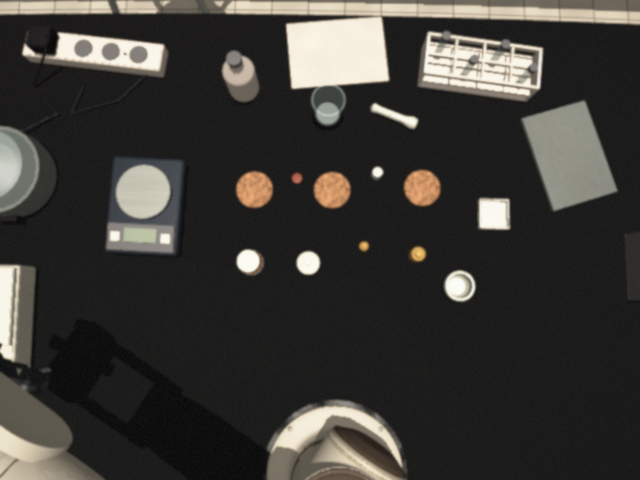

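View pics/scene0.png

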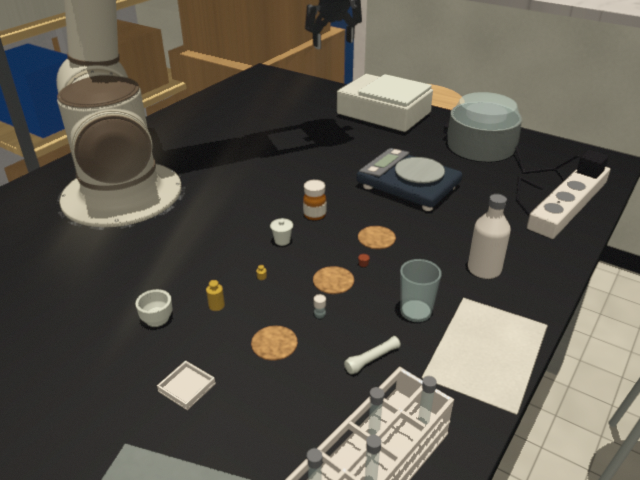

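The top view shows the mats at about (254,189), (332,190) and (422,188). The jar is at (250,262), the crucible (308,263), the small weight (364,246), the large weight (418,254), the mortar (460,286), the dish (494,214) and the pan (143,191). Next I'll localise them more precisely.

```bash
cat > h.py <<'E'
from plant import *
import cv2, numpy as np
from scipy.spatial.transform import Rotation as R
def pix2w(c,uv,z):
    K=np.array([[c["fx"],0,c["cx"]],[0,c["fy"],c["cy"]],[0,0,1]])
    p=cv2.undistortPoints(np.array(uv,float).reshape(-1,1,2),K,c["distortion"]).reshape(-1,2)
    d=R.from_quat(c["rotation"]).apply(np.c_[p,np.ones(len(p))])
    return c["xyz"]+d*((z-c["xyz"][2])/d[:,2])[:,None]
def w2pix(c,P):
    K=np.array([[c["fx"],0,c["cx"]],[0,c["fy"],c["cy"]],[0,0,1]])
    Rt=R.from_quat(c["rotation"]).inv(); P=np.array(P,float).reshape(-1,3)
    return cv2.projectPoints(Rt.apply(P-c["xyz"]),np.zeros(3),np.zeros(3),K,c["distortion"])[0].reshape(-1,2)
def tool():
    o=get_obs(); M=R.from_quat(o["orientation"]).as_matrix(); return o,M
E
python3 - <<'E'
from h import *
o,M=tool(); print(M.round(3))
c=camera("top"); f=c["frame"]
g=cv2.resize(f[150:310,90:520],None,fx=1.8,fy=1.8,interpolation=cv2.INTER_CUBIC); cv2.imwrite("pics/t1.png",g)
hsv=cv2.cvtColor(f,cv2.COLOR_BGR2HSV)
bright=f.min(2)>120
col=((hsv[...,1]>90)&(hsv[...,2]>90))
for nm,m in(("white",bright),("col",col)):
    n,l,s,ce=cv2.connectedComponentsWithStats(m.astype(np.uint8))
    for i in range(1,n):
        if s[i,4]>25 and s[i,4]<4000: print(nm,s[i],ce[i].round(1),pix2w(c,[ce[i]],0)[0].round(1))
c2=camera("scene"); 
g=cv2.resize(c2["frame"][140:420,120:480],None,fx=2,fy=2,interpolation=cv2.INTER_CUBIC); cv2.imwrite("pics/s1.png",g)
E
```

```text
[[ 0.905 -0.001  0.426]
 [-0.426 -0.001  0.905]
 [-0.    -1.    -0.001]]
white [   0    0  112   14 1379] [54.5  6.8] [989.8 629.4   0. ]
white [116   0  42  13 475] [136.1   6.3] [990.1 445.4   0. ]
white [160   0  10   6  41] [164.2   2.2] [999.9 383.1   0. ]
white [214   1  10   6  41] [218.8   2.9] [998.7 261.6   0. ]
white [  47   33  117   39 2937] [109.2  51.7] [883.4 498.3   0. ]
white [ 23  45  18  13 115] [29.1 52. ] [883.3 677.7   0. ]
white [223  52  31  34 642] [237.9  70.3] [841.8 214.2   0. ]
white [316 103  24  21 377] [327.2 112.8] [748.   19.7   0. ]
white [371 103  47  25 391] [395.3 115.4] [ 744.3 -127.2    0. ]
white [  0 127  38  84 291] [ 23.2 168.5] [620.9 669.    0. ]
white [   0  131   23   66 1107] [  8.9 163.4] [631.9 701.3   0. ]
white [ 116  165   54   54 2307] [142.6 191.2] [573.2 408.3   0. ]
white [372 167  11  11  93] [377.1 171.8] [619.5 -87.2   0. ]
white [479 198  31  32 917] [493.7 213.5] [ 532.5 -335.5    0. ]
white [ 108  224   65   28 1603] [140.2 237. ] [476.1 408.8   0. ]
white [237 249  23  24 429] [247.8 260.7] [428.5 182.5   0. ]
white [297 251  23  24 437] [307.9 262.5] [425.9  57.7   0. ]
white [   0  265   21   96 1567] [  8.4 309.1] [322.6 680.3   0. ]
white [445 271  30  30 704] [459.1 285.6] [ 379.8 -258.1    0. ]
white [ 271  401  131   66 2453] [329.6 426.9] [92.5 10.5  0. ]
white [   0  425   71   55 2178] [ 24.9 459.3] [ 19.2 630.    0. ]
white [ 317  437   80   43 1100] [351.4 460. ] [ 26.9 -34.1   0. ]
col [ 236  171   37   37 1095] [254.  189.1] [579.6 172.9   0. ]
col [ 404  170   37   36 1071] [421.8 187.5] [ 586.9 -182.1    0. ]
col [292 173  10  11  92] [296.6 177.8] [604.7  83.5   0. ]
col [ 314  172   37   37 1095] [331.8 189.6] [580.1   9.    0. ]
col [359 241  10  10  84] [363.5 245.7] [461.9 -58.1   0. ]
col [410 246  16  16 201] [417.7 253.6] [ 446.2 -171.7    0. ]
col [252 256  10  18  32] [258.8 264.9] [419.9 159.6   0. ]
```

View pics/t1.png

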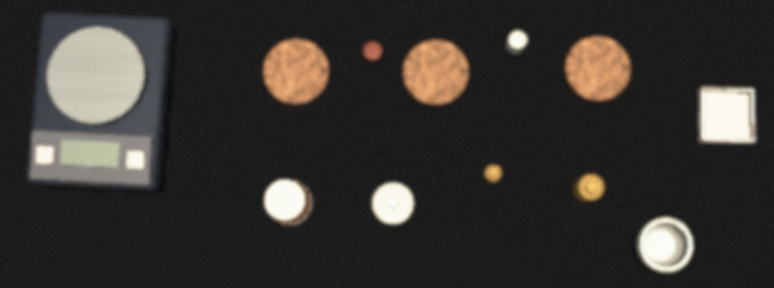

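View pics/s1.png

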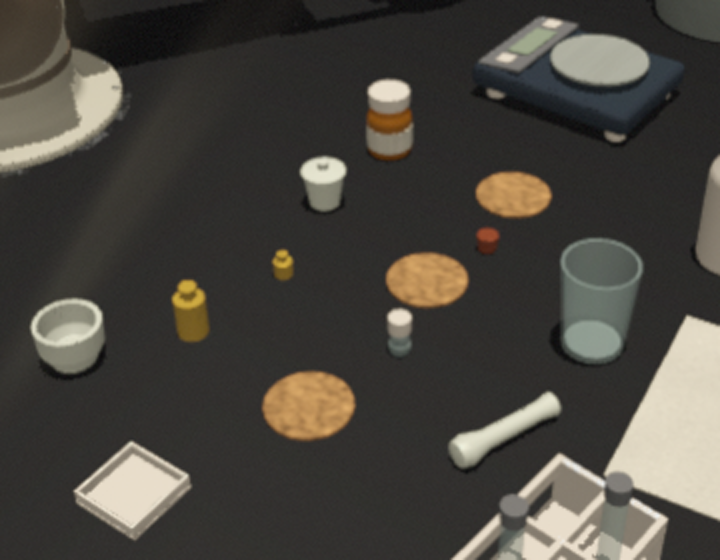

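```bash
cat > meas.py <<'E'
from h import *
def measure():
    c=camera("top"); f=c["frame"]; hsv=cv2.cvtColor(f,cv2.COLOR_BGR2HSV)
    return c,f,hsv
if __name__=="__main__":
    c,f,hsv=measure()
    from scipy.optimize import minimize
    c2=camera("scene")
    cand={"matL":((254,189.1),4),"matM":((331.8,189.6),4),"matR":((421.8,187.5),4),"pan":((142.6,191.2),55),"jar":((248,260.9),75),"cru":((307.9,262.5),39),"mortar":((459.3,285.7),42),"dish":((493.9,213.7),14),"lw":((418.3,253.8),40),"sw":((363.6,245.6),16)}
    rad={"matL":38,"matM":38,"matR":38,"pan":55,"jar":20,"cru":22.5,"mortar":30,"dish":31,"lw":14,"sw":9}
    b=f.min(2)>110; n,l,s,ce=cv2.connectedComponentsWithStats(b.astype(np.uint8))
    i=l[213,494]; pts=np.argwhere(l==i)[:,::-1]
    w=pix2w(c,pts,14)[:,:2].astype(np.float32); print("dish",cv2.minAreaRect(w))
    A=f.copy();B=c2["frame"].copy(); A=cv2.resize(A,None,fx=3,fy=3,interpolation=cv2.INTER_CUBIC);B=cv2.resize(B,None,fx=3,fy=3,interpolation=cv2.INTER_CUBIC)
    t=np.linspace(0,2*np.pi,60)
    for k,(p,z) in cand.items():
        P=pix2w(c,[p],z)[0]; print(k,P.round(1))
        for im,cc in((A,c),(B,c2)):
            for zz in {z,0 if k not in("pan",) else z}:
                q=w2pix(cc,np.c_[P[0]+rad[k]*np.cos(t),P[1]+rad[k]*np.sin(t),zz+0*t])
                cv2.polylines(im,[np.int32((q+.5)*3-.5)],True,(0,255,0) if zz==z else (255,0,255),1)
    cv2.imwrite("pics/mA.png",cv2.resize(A[450:930,300:1560],(800,305))); cv2.imwrite("pics/mB.png",B[420:1020,340:1140]);cv2.imwrite("pics/mB2.png",B[480:1230,380:1000][150:,:])
    cv2.imwrite("pics/mA1.png",A[700:930,680:1480]);cv2.imwrite("pics/mA2.png",A[450:900,300:1100])
E
python3 meas.py
```

```text
dish ((530.4118041992188, -331.5773010253906), (64.15869903564453, 65.05175018310547), 88.1611328125)
matL [578.9 172.5   4. ]
matM [579.4   9.    4. ]
matR [ 586.  -181.5    4. ]
pan [563.1 391.1  55. ]
jar [423.4 173.   75. ]
cru [423.5  57.   39. ]
mortar [ 378.7 -247.9   42. ]
dish [ 530.1 -331.4   14. ]
lw [ 442.6 -165.8   40. ]
sw [460.6 -57.   16. ]
```

View pics/mA1.png

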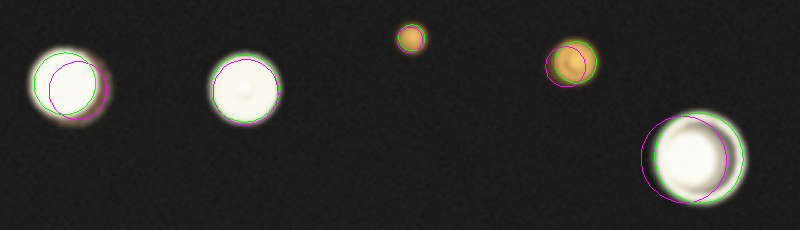

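View pics/mB.png

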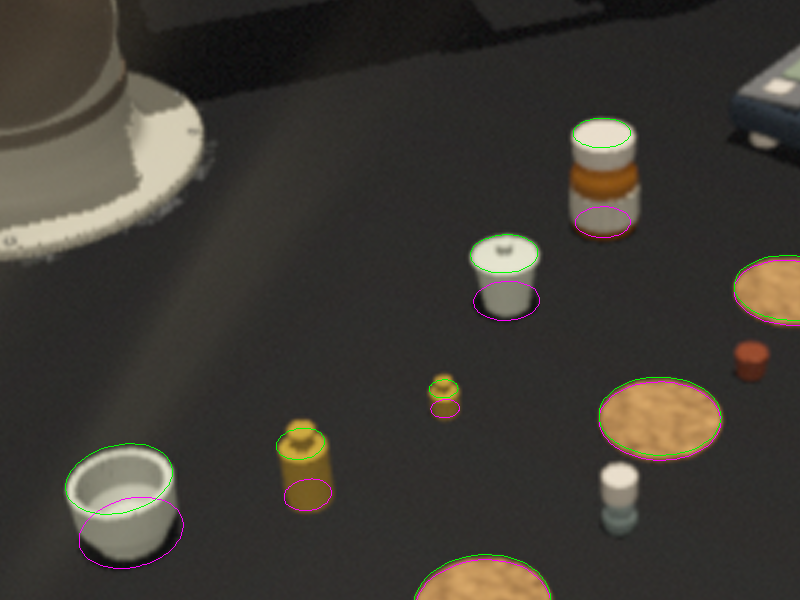

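View pics/mB2.png

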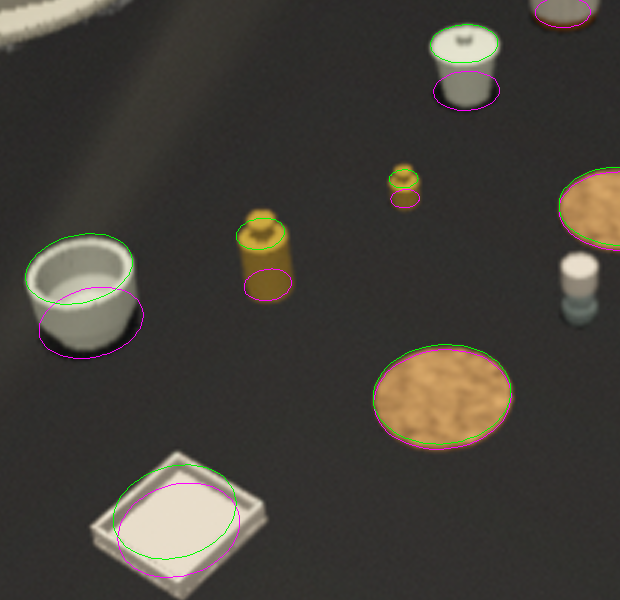

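View pics/mA2.png

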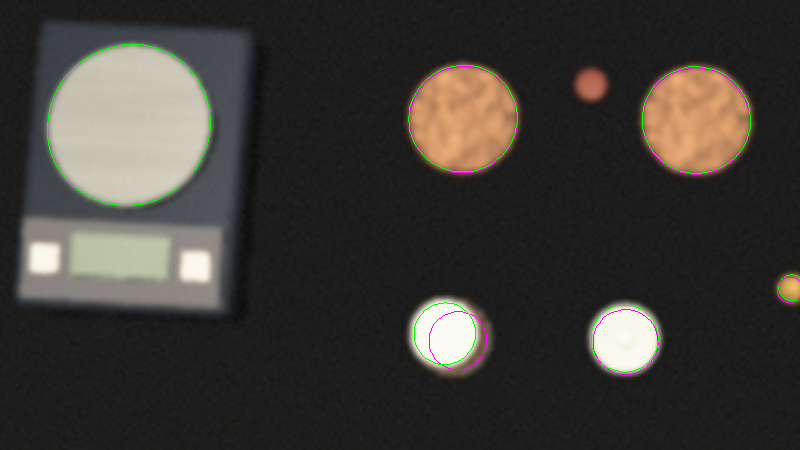

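The projected outlines agree in both views, with the mortar and large weight about 3 mm off in the scene view. I'll start with the dish, turning the jaws to lie along world y so that tool x, y and z are world +x, down and +y.

Emit:
{"fn": "servo_tool", "kwargs": {"increments": [[0, 0, 0, -8.4, 1], [0, 0, 0, -8.4, 1], [0, 0, 0, -8.4, 1], [1.3, 0, -3.9, 0, 1], [1.3, 0, -3.9, 0, 1], [1.3, 0, -3.9, 0, 1], [1.3, 0, -3.9, 0, 1], [1.3, 0, -3.9, 0, 1], [1.3, 0, -3.9, 0, 1], [1.3, 0, -3.9, 0, 1], [1.3, 0, -3.9, 0, 1], [1.3, 0, -3.9, 0, 1], [1.3, 0, -3.9, 0, 1], [1.3, 0, -3.9, 0, 1], [1.3, 0, -3.9, 0, 1], [1.3, 0, -3.9, 0, 1], [1.3, 0, -3.9, 0, 1], [1.3, 0, -3.9, 0, 1], [1.3, 0, -3.9, 0, 1], [1.3, 0, -3.9, 0, 1]]}}

```text
t: 2.3
ee_pos: [466.0, -144.6, 231.4]
orientation: [0.707, -0.0, 0.0, -0.707]
contact_force: [0.4, 0.6, 0.1]
width: 85.3
```

```bash
cat > to.py <<'E'
import sys
from h import *
o,M=tool(); print("pos",o["ee_pos"].round(1),"head",np.degrees(np.arctan2(M[1,2],M[0,2])).round(2),"w",o["width"].round(1),"F",o["contact_force"].round(1),"t",round(o["t"],2))
if len(sys.argv)>3:
    d=np.array([float(a) for a in sys.argv[1:4]])-o["ee_pos"]; print("tool delta cm",(M.T@d/10).round(2))
E
python3 to.py 530.3 -331.5 80
```

```text
Traceback (most recent call last):
  File "to.py", line 3, in <module>
    o,M=tool(); print("pos",o["ee_pos"].round(1),"head",np.degrees(np.arctan2(M[1,2],M[0,2])).round(2),"w",o["width"].round(1),"F",o["contact_force"].round(1),"t",round(o["t"],2))
                                                                                                           ^^^^^^^^^^^^^^^^
AttributeError: 'float' object has no attribute 'round'
```

Emit:
{"fn": "servo_tool", "kwargs": {"increments": [[1.3, 1.5, -3.7, 1.8, 1], [1.3, 2, -3.7, 0, 1], [1.3, 2, -3.7, 0, 1], [1.3, 2.5, -3.7, 0, 1], [1.2, 3, -3.7, 0, 1], [0, 3, 0, 0, 1], [0, 0, 0, 0, 1]]}}

```text
t: 3.0
ee_pos: [523.4, -328.8, 86.8]
orientation: [-0.705, 0.014, -0.01, 0.709]
contact_force: [-0.8, 0.8, 0.4]
width: 85.5
```

```bash
sed -i 's/o\["width"\].round(1)/round(o["width"],1)/' to.py
python3 to.py 530.3 -331.5 0
python3 - <<'E'
from h import *
for n in("scene","top"):
    c=camera(n); f=c["frame"]; P=get_obs()["ee_pos"]
    print(w2pix(c,[P]))
    u=w2pix(c,[[530,-331,40]])[0].astype(int)
    x0=max(0,min(480,u[0]-80));y0=max(0,min(360,u[1]-60))
    cv2.imwrite(f"pics/d_{n}.png",cv2.resize(f[y0:y0+120,x0:x0+160],None,fx=4,fy=4,interpolation=cv2.INTER_CUBIC))
E
```

```text
pos [ 523.4 -328.8   86.8] head 88.13 w 85.5 F [-0.8  0.8  0.4] t 3.0
tool delta cm [ 0.75  8.68 -0.29]
[[176.01634116 342.31937958]]
[[504.88826025 210.42564302]]
```

View pics/d_scene.png

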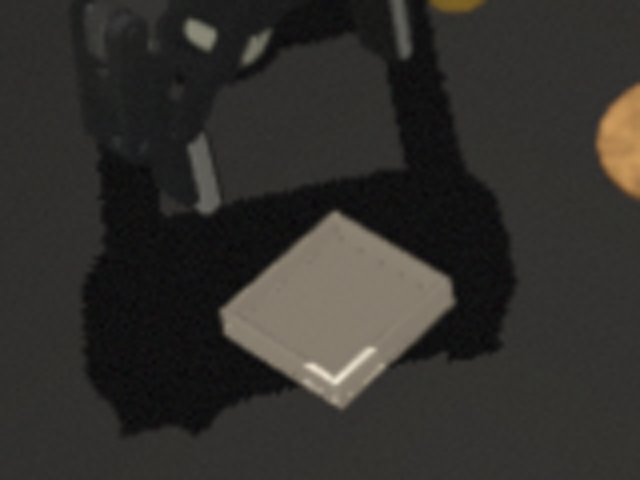

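The dish sits between and below the open fingers. I'll descend and close.

Emit:
{"fn": "servo_tool", "kwargs": {"increments": [[0.7, 3, -0.3, 0, 1], [0, 3, 0, 0, 1], [0, 1.5, 0, 0, 1], [0, 0.6, 0, 0, 1], [0, 0.5, 0, 0, 1], [0, 0, 0, 0, 1]]}}

```text
t: 3.7
ee_pos: [532.4, -332.6, 6.3]
orientation: [0.707, -0.011, 0.011, -0.707]
contact_force: [-0.8, 0.7, 1.2]
width: 85.6
```

```bash
python3 to.py 530.3 -331.5 0
python3 - <<'E'
from h import *
c=camera("scene"); f=c["frame"]
cv2.imwrite("pics/d2.png",cv2.resize(f[320:440,110:270],None,fx=4,fy=4,interpolation=cv2.INTER_CUBIC))
E
```

```text
pos [ 532.4 -332.6    6.3] head 88.21 w 85.6 F [-0.8  0.7  1.2] t 3.7
tool delta cm [-0.22  0.63  0.11]
```

View pics/d2.png

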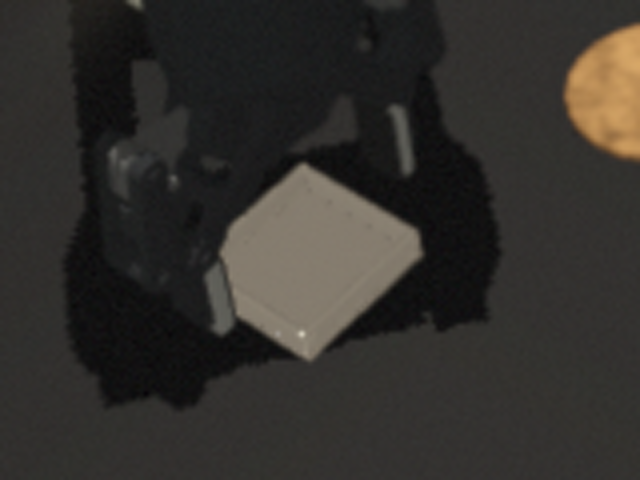

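Emit:
{"fn": "servo_tool", "kwargs": {"increments": [[-0.2, 0.8, 0.1, 0, 1], [0, 0, 0, 0, 0.8], [0, 0, 0, 0, 0.75], [0, 0, 0, 0, 0.7], [0, 0, 0, 0, 0.7]]}}

```text
t: 4.25
ee_pos: [530.3, -331.7, -2.2]
orientation: [0.707, -0.011, 0.011, -0.707]
contact_force: [-0.0, 0.5, 4.8]
width: 60.6
```

```bash
python3 to.py 530.3 -331.5 0
python3 - <<'E'
from h import *
c=camera("scene"); f=c["frame"]
cv2.imwrite("pics/d3.png",cv2.resize(f[320:440,110:270],None,fx=4,fy=4,interpolation=cv2.INTER_CUBIC))
E
```

```text
pos [ 530.3 -331.7   -2.2] head 88.2 w 60.6 F [-0.   0.5  4.8] t 4.25
tool delta cm [ 0.   -0.22  0.02]
```

View pics/d3.png

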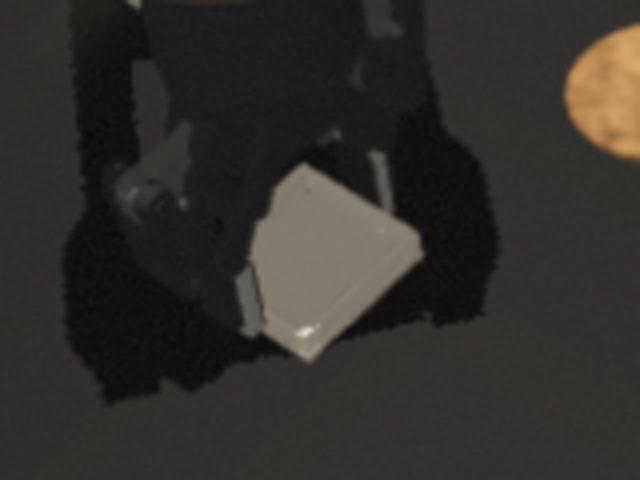

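Emit:
{"fn": "servo_tool", "kwargs": {"increments": [[0, 0, 0, 0, 0.68], [0, 0, 0, 0, 0.66]]}}

```text
t: 4.5
ee_pos: [530.3, -331.7, -2.1]
orientation: [0.707, -0.011, 0.011, -0.707]
contact_force: [-0.6, 1.7, 7.2]
width: 60.5
```

```bash
python3 to.py
python3 - <<'E'
from h import *
c=camera("scene"); f=c["frame"]
cv2.imwrite("pics/d4.png",cv2.resize(f[320:440,110:270],None,fx=4,fy=4,interpolation=cv2.INTER_CUBIC))
c=camera("top"); f=c["frame"]
cv2.imwrite("pics/d4t.png",cv2.resize(f[160:280,420:580],None,fx=4,fy=4,interpolation=cv2.INTER_CUBIC))
E
```

```text
pos [ 530.3 -331.7   -2.1] head 88.2 w 60.5 F [-0.6  1.7  7.2] t 4.5
```

View pics/d4.png

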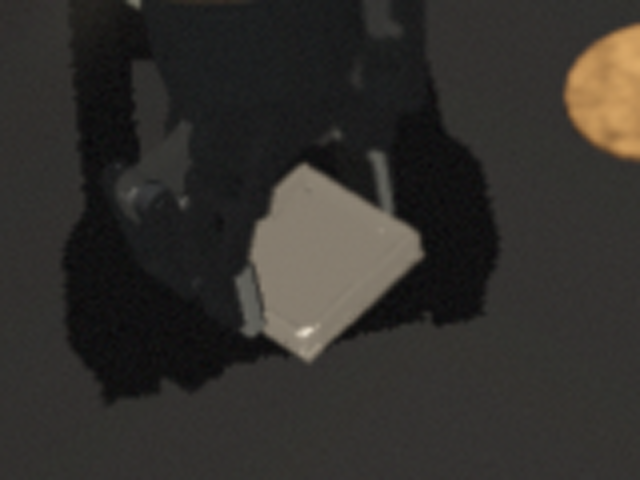

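The width holds at 60.5 against a smaller command, so the dish is gripped. I'll lift it.

Emit:
{"fn": "servo_tool", "kwargs": {"increments": [[0, 0, 0, 0, 0.5], [0, 0, 0, 0, 0.5], [0, -0.5, 0, 0, 0.5], [0, -1, 0, 0, 0.5], [0, -3, 0, 0, 0.5], [0, -4, 0, 0, 0.5], [0, -4, 0, 0, 0.5], [0, -4, 0, 0, 0.5], [0, 0, 0, 0, 0.5]]}}

```text
t: 5.5
ee_pos: [531.6, -332.6, 169.2]
orientation: [0.709, -0.009, 0.014, -0.705]
contact_force: [1.2, -0.2, -0.8]
width: 60.5
```

```bash
python3 to.py 563 391 150
python3 - <<'E'
from h import *
c=camera("scene"); f=c["frame"]
cv2.imwrite("pics/d5.png",cv2.resize(f[200:440,70:390],None,fx=2.5,fy=2.5,interpolation=cv2.INTER_CUBIC))
E
```

```text
pos [ 531.6 -332.6  169.2] head 88.21 w 60.5 F [ 1.2 -0.2 -0.8] t 5.5
tool delta cm [ 0.86  1.53 72.43]
```

View pics/d5.png

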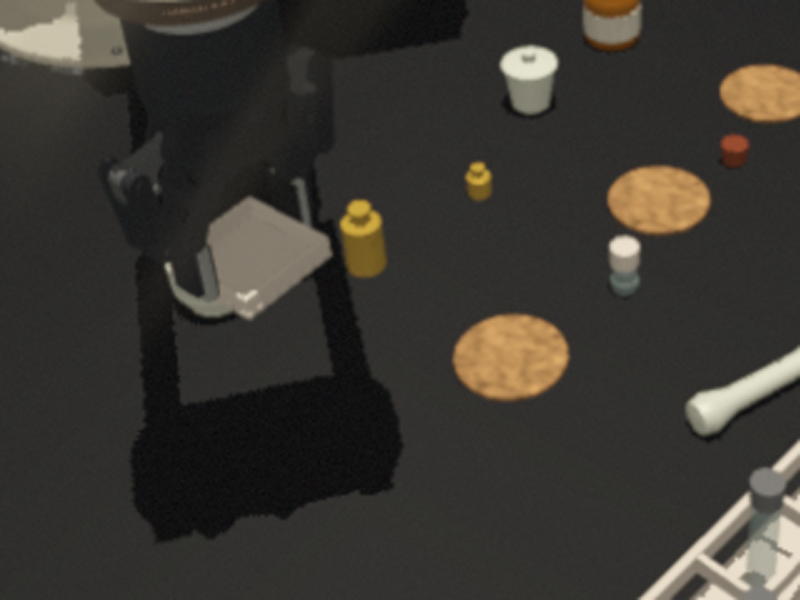

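Emit:
{"fn": "servo_tool", "kwargs": {"increments": [[0, 0, 1.5, 0, 0.5], [0, 0, 2.5, 0, 0.5], [0, 0, 3.8, 0, 0.5], [0, 0, 3.8, 0, 0.5], [0, 0, 3.8, 0, 0.5], [0, 0, 3.8, 0, 0.5], [0, 0, 3.8, 0, 0.5], [0, 0, 3.8, 0, 0.5], [0, 0, 3.8, 0, 0.5], [0.1, 0, 3.8, 0, 0.5], [0.1, 0, 3.8, 0, 0.5], [0.1, 0, 3.8, 0, 0.5], [0.1, 0, 3.8, 0, 0.5], [0.1, 0, 3.8, 0, 0.5], [0.1, 0, 3.8, 0, 0.5], [0.1, 0, 3.8, 0, 0.5], [0.1, 0, 3.8, 0, 0.5], [0.1, 0, 3.8, 0, 0.5], [0, 0, 3.8, 0, 0.5], [0, 0, 3.8, 0, 0.5]]}}

```text
t: 7.55
ee_pos: [560.4, 393.8, 160.9]
orientation: [0.707, -0.012, 0.01, -0.707]
contact_force: [0.2, 0.2, -0.5]
width: 60.0
```

Emit:
{"fn": "servo_tool", "kwargs": {"increments": [[0, 2, 2, 0, 0.5], [0, 2, 1.5, 0, 0.5], [0, 2, 0.5, 0, 0.5], [0, 2, 0, 0, 0.5], [0, 0, 0, 0, 0.5], [0, 0, 0, 0, 0.5]]}}

```text
t: 8.15
ee_pos: [562.3, 431.9, 81.9]
orientation: [0.707, -0.012, 0.011, -0.707]
contact_force: [0.6, 0.5, -0.1]
width: 60.4
```

```bash
python3 to.py 563 391 54
python3 - <<'E'
from h import *
c=camera("scene"); f=c["frame"]
cv2.imwrite("pics/d6.png",cv2.resize(f[80:240,330:530],None,fx=4,fy=4,interpolation=cv2.INTER_CUBIC)[:600])
E
```

```text
pos [562.3 431.9  81.9] head 88.21 w 60.4 F [ 0.6  0.5 -0.1] t 8.15
tool delta cm [ 0.2   2.8  -4.09]
```

View pics/d6.png

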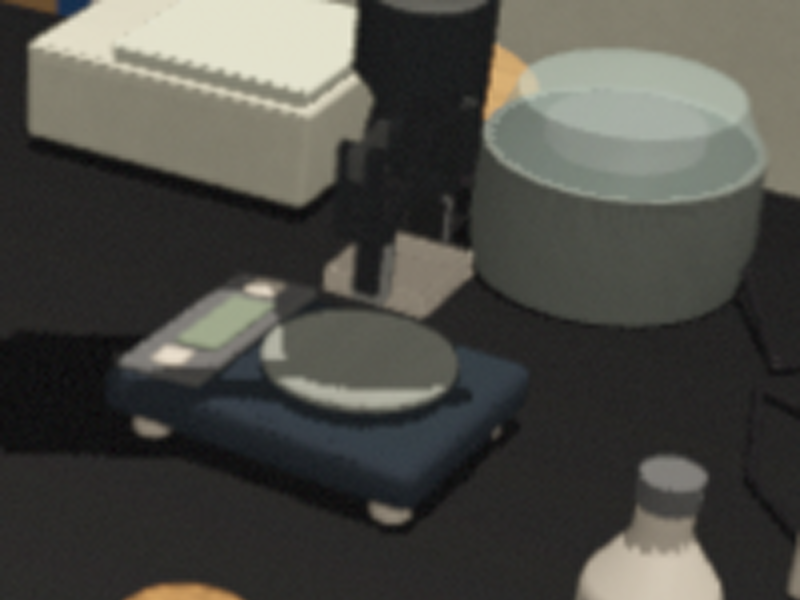

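The dish overshot the pan by about 41 mm in y but is still clear above it, so I'll move back.

Emit:
{"fn": "servo_tool", "kwargs": {"increments": [[0.2, 0, -2, 0, 0.5], [0, 0, -2.1, 0, 0.5], [0, 0.8, 0, 0, 0.5], [0, 0.8, 0, 0, 0.5], [0, 0, 0, 0, 0.5]]}}

```text
t: 8.7
ee_pos: [563.3, 391.1, 65.3]
orientation: [0.707, -0.012, 0.011, -0.707]
contact_force: [-0.1, -1.1, -0.1]
width: 60.0
```

```bash
python3 to.py 563 391 54
python3 - <<'E'
from h import *
c=camera("scene"); f=c["frame"]
cv2.imwrite("pics/d7.png",cv2.resize(f[100:220,350:510],None,fx=4,fy=4,interpolation=cv2.INTER_CUBIC)[:600])
E
```

```text
pos [563.3 391.1  65.3] head 88.2 w 60.0 F [-0.1 -1.1 -0.1] t 8.7
tool delta cm [-0.03  1.13 -0.01]
```

View pics/d7.png

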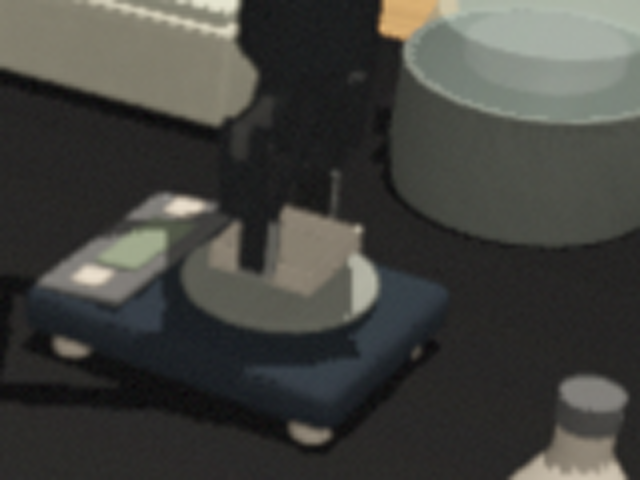

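Emit:
{"fn": "servo_tool", "kwargs": {"increments": [[0, 0.5, 0, 0, 0.5], [0, 0.4, 0, 0, 0.5], [0, 0.2, 0, 0, 0.5], [0, 0, 0, 0, 0.5]]}}

```text
t: 9.15
ee_pos: [563.6, 390.9, 54.8]
orientation: [0.707, -0.011, 0.011, -0.707]
contact_force: [0.1, -0.4, -0.8]
width: 60.5
```

```bash
python3 to.py 563 391 54
```

```text
pos [563.6 390.9  54.8] head 88.21 w 60.5 F [ 0.1 -0.4 -0.8] t 9.15
tool delta cm [-0.06  0.08  0.01]
```

Emit:
{"fn": "servo_tool", "kwargs": {"increments": [[0, 0.1, 0, 0, 0.5], [0, 0.1, 0, 0, 0.5], [0, 0, 0, 0, 0.5], [0, 0, 0, 0, 0.8], [0, 0, 0, 0, 0.9], [0, 0, 0, 0, 1], [0, -1, 0, 0, 1], [0, -3, 0, 0, 1], [0, -4, 0, 0, 1], [0, -4, 0, 0, 1]]}}

```text
t: 10.15
ee_pos: [563.5, 390.7, 175.4]
orientation: [0.707, -0.011, 0.011, -0.707]
contact_force: [0.2, -0.4, 0.0]
width: 85.5
```

```bash
python3 to.py 442 -166 165
python3 - <<'E'
from h import *
c=camera("scene"); f=c["frame"]
cv2.imwrite("pics/d8.png",cv2.resize(f[100:220,350:510],None,fx=4,fy=4,interpolation=cv2.INTER_CUBIC)[:600])
E
```

```text
pos [563.5 390.7 175.4] head 88.2 w 85.5 F [ 0.2 -0.4  0. ] t 10.15
tool delta cm [-10.4    1.04 -56.03]
```

View pics/d8.png

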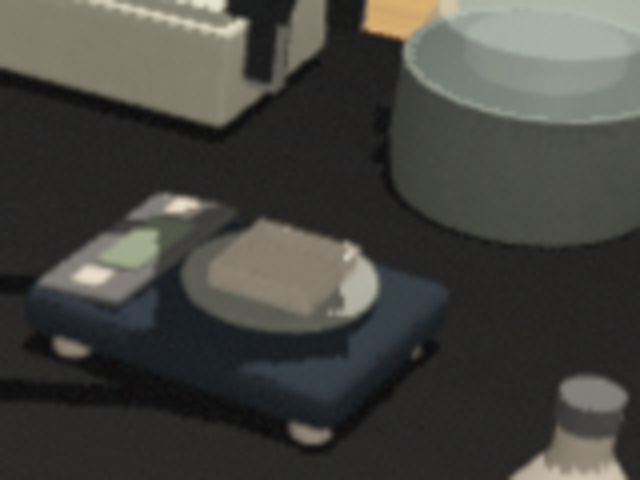

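The dish sits flat on the pan. Next is the large weight.

Emit:
{"fn": "servo_tool", "kwargs": {"increments": [[0, 0, -2, 0, 1], [-0.7, 0, -3.6, 0, 1], [-0.7, 0, -3.6, 0, 1], [-0.7, 0, -3.6, 0, 1], [-0.7, 0, -3.6, 0, 1], [-0.7, 0, -3.6, 0, 1], [-0.7, 0, -3.6, 0, 1], [-0.7, 0, -3.6, 0, 1], [-0.7, 0, -3.6, 0, 1], [-0.7, 0, -3.6, 0, 1], [-0.7, 0, -3.6, 0, 1], [-0.7, 0, -3.6, 0, 1], [-0.7, 0, -3.6, 0, 1], [-0.7, 0, -3.6, 0, 1], [-0.7, 0, -3.6, 0, 1], [-0.6, 0, -3.6, 0, 1], [0, 0, 0, 1.8, 1], [0, 0, 0, 0, 1]]}}

```text
t: 12.0
ee_pos: [442.1, -166.4, 173.9]
orientation: [0.707, -0.023, 0.023, -0.707]
contact_force: [-0.4, 1.8, -0.7]
width: 85.6
```

```bash
python3 to.py 443 -165.5 80
```

```text
pos [ 442.1 -166.4  173.9] head 86.26 w 85.6 F [-0.4  1.8 -0.7] t 12.0
tool delta cm [0.08 9.39 0.1 ]
```

Emit:
{"fn": "servo_tool", "kwargs": {"increments": [[0.1, 0, 0.1, -3.7, 1], [0, 3, 0, 0, 1], [0, 3, 0, 0, 1], [0, 3, 0, 0, 1], [0, 3, 0, 0, 1], [0, 2.5, 0, 0, 1], [0, 1.3, 0, 0, 1], [0, 0, 0, 0, 1]]}}

```text
t: 12.8
ee_pos: [442.9, -163.9, 14.4]
orientation: [-0.707, -0.0, 0.002, 0.707]
contact_force: [0.6, -0.1, 0.6]
width: 84.9
```

```bash
python3 to.py 443 -165.5 16
```

```text
pos [ 442.9 -163.9   14.4] head 90.17 w 84.9 F [ 0.6 -0.1  0.6] t 12.8
tool delta cm [ 0.01 -0.16 -0.16]
```

Close and lift slightly to check.

Emit:
{"fn": "servo_tool", "kwargs": {"increments": [[0, -0.2, -0.15, 0, 0.7], [0, 0, 0, 0, 0.5], [0, 0, 0, 0, 0.4], [0, 0, 0, 0, 0.3], [0, 0, 0, 0, 0.1], [0, 0, 0, 0, 0.1], [0, 0, 0, 0, 0.1]]}}

```text
t: 13.5
ee_pos: [443.7, -166.4, 18.2]
orientation: [0.707, 0.001, -0.0, -0.707]
contact_force: [-1.6, 1.3, 9.1]
width: 25.7
```

```bash
python3 to.py
python3 - <<'E'
from h import *
c=camera("scene"); f=c["frame"]
cv2.imwrite("pics/w1.png",cv2.resize(f[220:340,140:300],None,fx=4,fy=4,interpolation=cv2.INTER_CUBIC)[:600])
E
```

```text
pos [ 443.7 -166.4   18.2] head 90.1 w 25.7 F [-1.6  1.3  9.1] t 13.5
```

View pics/w1.png

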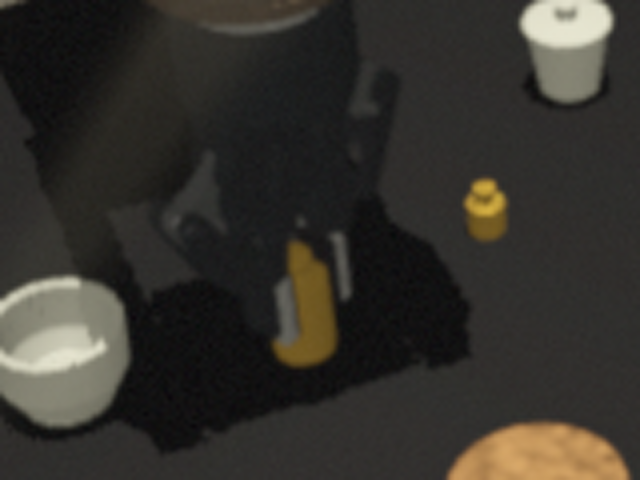

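Emit:
{"fn": "servo_tool", "kwargs": {"increments": [[0, -1, 0, 0, 0.1], [0, -2.5, 0, 0, 0.1], [0, -4, 0, 0, 0.1], [0, -4, 0, 0, 0.1], [0, -4, 0, 0, 0.1], [0.8, 0, 2.7, 0, 0.1], [0.8, 0, 3.8, 0, 0.1], [0.8, 0, 3.8, 0, 0.1], [0.8, 0, 3.8, 0, 0.1], [0.8, 0, 3.8, 0, 0.1], [0.8, 0, 3.8, 0, 0.1], [0.8, 0, 3.8, 0, 0.1], [0.8, 0, 3.8, 0, 0.1], [0.8, 0, 3.8, 0, 0.1], [0.8, 0, 3.8, 0, 0.1], [0.8, 0, 3.8, 0, 0.1], [0.8, 0, 3.8, 0, 0.1], [0.8, 0, 3.8, 0, 0.1], [0.8, 0, 3.8, 0, 0.1], [0.8, 0, 3.6, 0, 0.1]]}}

```text
t: 15.55
ee_pos: [562.2, 392.7, 172.8]
orientation: [0.707, 0.001, -0.001, -0.707]
contact_force: [0.4, -0.3, -1.4]
width: 25.9
```

Emit:
{"fn": "servo_tool", "kwargs": {"increments": [[0, 0, 0, 0, 0.1], [0, 0, 0, 0, 0.1]]}}

```text
t: 15.75
ee_pos: [562.0, 391.5, 172.1]
orientation: [0.707, 0.001, -0.001, -0.707]
contact_force: [-0.1, -1.1, -1.1]
width: 26.0
```

```bash
python3 to.py 563.5 391 100
python3 - <<'E'
from h import *
c=camera("scene"); f=c["frame"]
cv2.imwrite("pics/w2.png",cv2.resize(f[50:230,330:530],None,fx=3.3,fy=3.3,interpolation=cv2.INTER_CUBIC)[:600])
c=camera("top"); f=c["frame"]
cv2.imwrite("pics/w2t.png",cv2.resize(f[130:250,80:240],None,fx=4,fy=4,interpolation=cv2.INTER_CUBIC)[:600])
E
```

```text
pos [562.  391.5 172.1] head 90.17 w 26.0 F [-0.1 -1.1 -1.1] t 15.75
tool delta cm [ 0.16  7.21 -0.04]
```

View pics/w2.png

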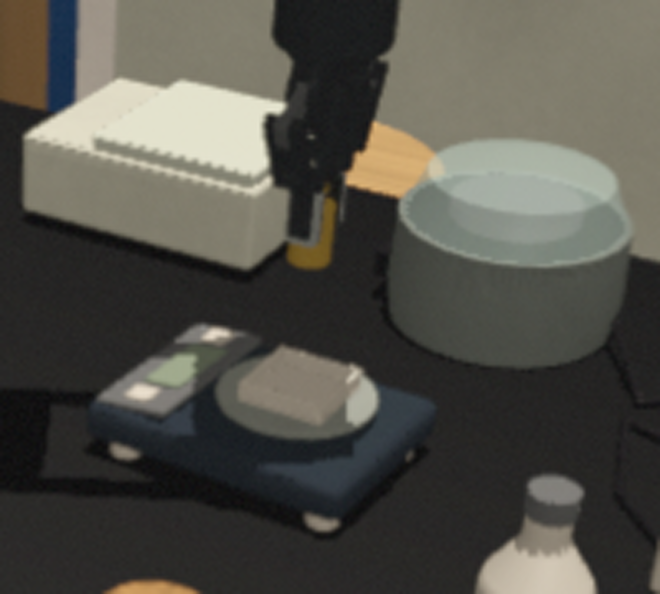

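View pics/w2t.png

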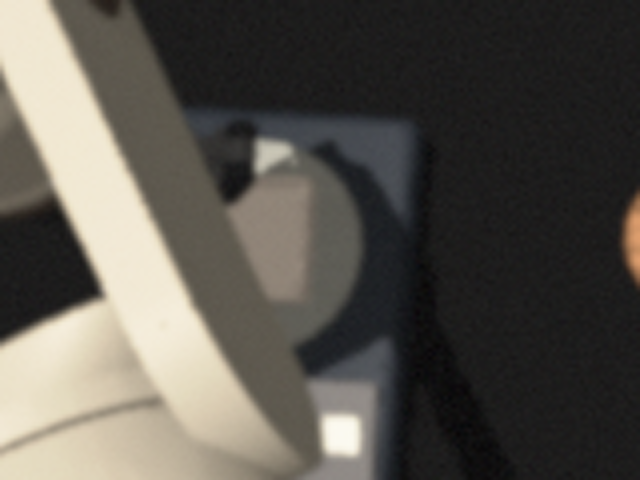

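Emit:
{"fn": "servo_tool", "kwargs": {"increments": [[0.1, 2.5, 0, 0, 0.1], [0, 2.5, 0, 0, 0.1], [0, 2, 0, 0, 0.1], [0, 1, 0, 0, 0.1], [0, 0.5, 0, 0, 0.1], [0, 0, 0, 0, 0.1], [0, 0, 0, 0, 0.1]]}}

```text
t: 16.55
ee_pos: [563.8, 391.1, 88.5]
orientation: [-0.707, -0.001, 0.0, 0.707]
contact_force: [0.0, -1.1, -0.7]
width: 25.7
```

```bash
python3 to.py 563.5 391 76.5
python3 - <<'E'
from h import *
c=camera("scene"); f=c["frame"]
cv2.imwrite("pics/w3.png",cv2.resize(f[110:210,360:490],None,fx=6,fy=6,interpolation=cv2.INTER_CUBIC)[:600])
c=camera("top"); f=c["frame"]
cv2.imwrite("pics/w3t.png",cv2.resize(f[130:250,80:240],None,fx=4,fy=4,interpolation=cv2.INTER_CUBIC)[:600])
E
```

```text
pos [563.8 391.1  88.5] head 90.09 w 25.7 F [ 0.  -1.1 -0.7] t 16.55
tool delta cm [-0.03  1.2  -0.01]
```

View pics/w3.png

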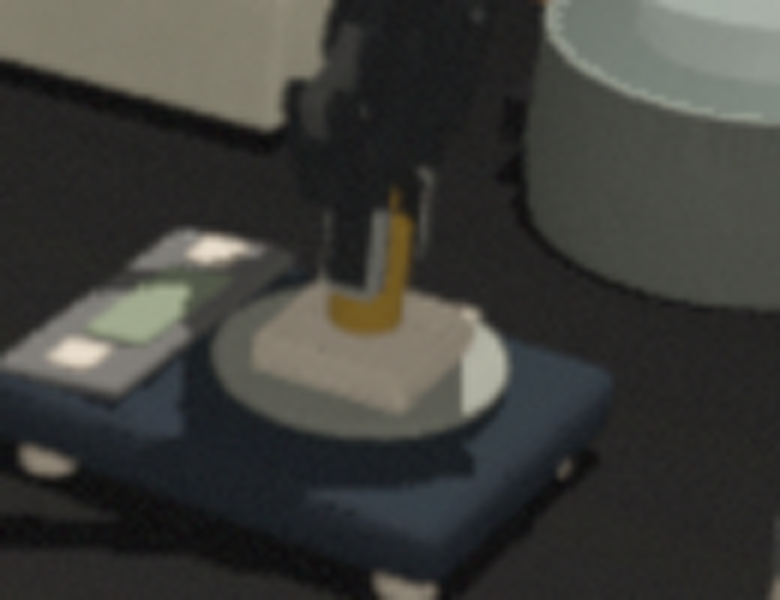

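The weight is over the dish centre and about 12 mm above its floor. I'll lower it, release and retreat.

Emit:
{"fn": "servo_tool", "kwargs": {"increments": [[0, 0.6, 0, 0, 0.1], [0, 0.4, 0, 0, 0.1], [0, 0.2, 0, 0, 0.1], [0, 0, 0, 0, 0.1], [0, 0, 0, 0, 0.1]]}}

```text
t: 17.15
ee_pos: [563.4, 391.1, 76.2]
orientation: [-0.707, -0.001, 0.0, 0.707]
contact_force: [-4.7, -2.7, 11.5]
width: 26.0
```

```bash
python3 to.py 563.5 391 76.5
```

```text
pos [563.4 391.1  76.2] head 90.11 w 26.0 F [-4.7 -2.7 11.5] t 17.15
tool delta cm [ 0.01 -0.03 -0.01]
```

Emit:
{"fn": "servo_tool", "kwargs": {"increments": [[0, 0, 0, 0, 0.4], [0, 0, 0, 0, 0.5], [0, 0, 0, 0, 0.6], [0, 0, 0, 0, 0.6], [0, -1, 0, 0, 0.7], [0, -2, 0, 0, 0.8], [0, -4, 0, 0, 1], [0, -4, 0, 0, 1]]}}

```text
t: 17.95
ee_pos: [563.0, 390.9, 186.9]
orientation: [0.707, 0.0, -0.001, -0.707]
contact_force: [-0.1, 0.2, -0.2]
width: 85.3
```

```bash
python3 to.py 378.5 -248 150
python3 - <<'E'
from h import *
c=camera("scene"); f=c["frame"]
cv2.imwrite("pics/w4.png",cv2.resize(f[110:210,360:490],None,fx=6,fy=6,interpolation=cv2.INTER_CUBIC)[:600])
E
```

```text
pos [563.  390.9 186.9] head 90.1 w 85.3 F [-0.1  0.2 -0.2] t 17.95
tool delta cm [-18.56   3.73 -63.85]
```

View pics/w4.png

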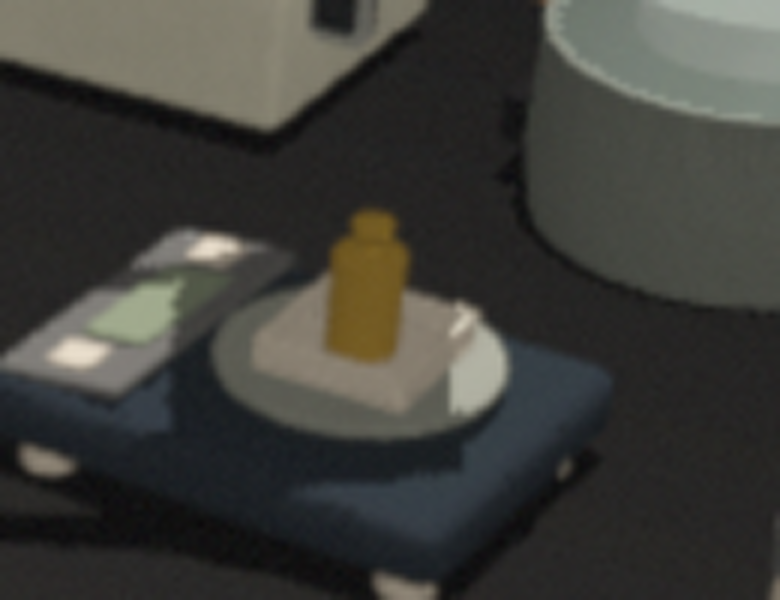

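The large weight stands upright in the middle of the dish. Now the mortar.

Emit:
{"fn": "servo_tool", "kwargs": {"increments": [[-0.5, 0, -2, 0, 1], [-1, 0, -3.6, 0, 1], [-1, 0, -3.6, 0, 1], [-1, 0, -3.6, 0, 1], [-1, 0, -3.6, 0, 1], [-1, 0, -3.6, 0, 1], [-1, 0, -3.6, 0, 1], [-1, 0, -3.6, 0, 1], [-1, 0, -3.6, 0, 1], [-1, 0, -3.6, 0, 1], [-1, 0, -3.6, 0, 1], [-1, 0, -3.6, 0, 1], [-1, 0, -3.6, 0, 1], [-1, 0, -3.6, 0, 1], [-1, 0, -3.6, 0, 1], [-1, 0, -3.6, 0, 1], [-1.5, 0, -3.6, 0, 1], [-1.5, 2, -3.6, 0, 1], [0, 3, 0, 0, 1], [0, 0, 0, 0, 1]]}}

```text
t: 20.0
ee_pos: [377.9, -241.0, 132.9]
orientation: [-0.706, 0.001, 0.001, 0.708]
contact_force: [0.5, 1.0, -0.1]
width: 85.5
```

```bash
python3 to.py 379 -247 15
python3 - <<'E'
from h import *
c=camera("scene"); f=c["frame"]
cv2.imwrite("pics/m1.png",cv2.resize(f[220:370,80:280],None,fx=4,fy=4,interpolation=cv2.INTER_CUBIC)[:600])
E
```

```text
pos [ 377.9 -241.   132.9] head 89.98 w 85.5 F [ 0.5  1.  -0.1] t 20.0
tool delta cm [ 0.15 11.79 -0.63]
```

View pics/m1.png

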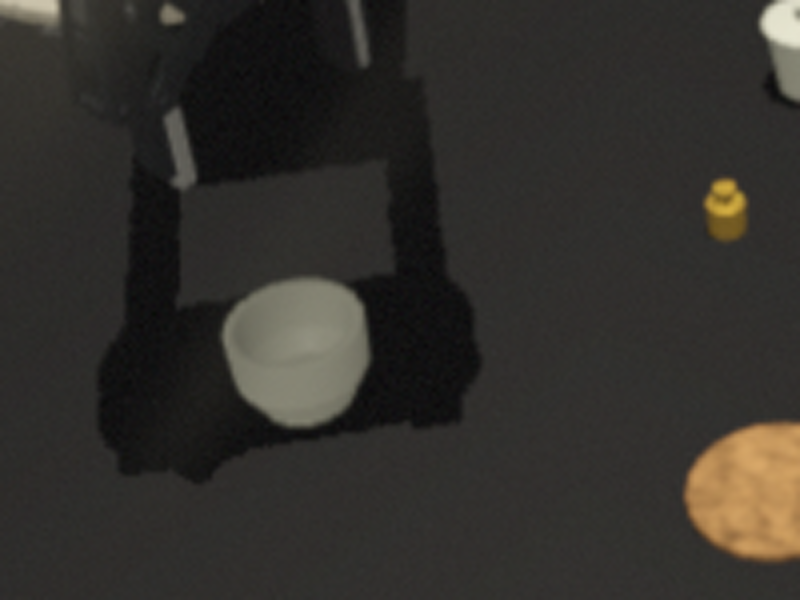

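Emit:
{"fn": "servo_tool", "kwargs": {"increments": [[0.15, 0, -0.65, 0, 1], [0, 3, 0, 0, 1], [0, 3, 0, 0, 1], [0, 3, 0, 0, 1], [0, 2, 0, 0, 1], [0, 1, 0, 0, 1], [0, 0, 0, 0, 1]]}}

```text
t: 20.75
ee_pos: [381.4, -247.7, 15.5]
orientation: [-0.707, -0.001, 0.001, 0.707]
contact_force: [-1.1, -0.6, 0.0]
width: 85.6
```

```bash
python3 to.py 379 -247.5 11
python3 - <<'E'
from h import *
c=camera("scene"); f=c["frame"]
cv2.imwrite("pics/m2.png",cv2.resize(f[220:370,80:280],None,fx=4,fy=4,interpolation=cv2.INTER_CUBIC)[:600])
E
```

```text
pos [ 381.4 -247.7   15.5] head 90.15 w 85.6 F [-1.1 -0.6  0. ] t 20.75
tool delta cm [-0.24  0.45  0.02]
```

View pics/m2.png

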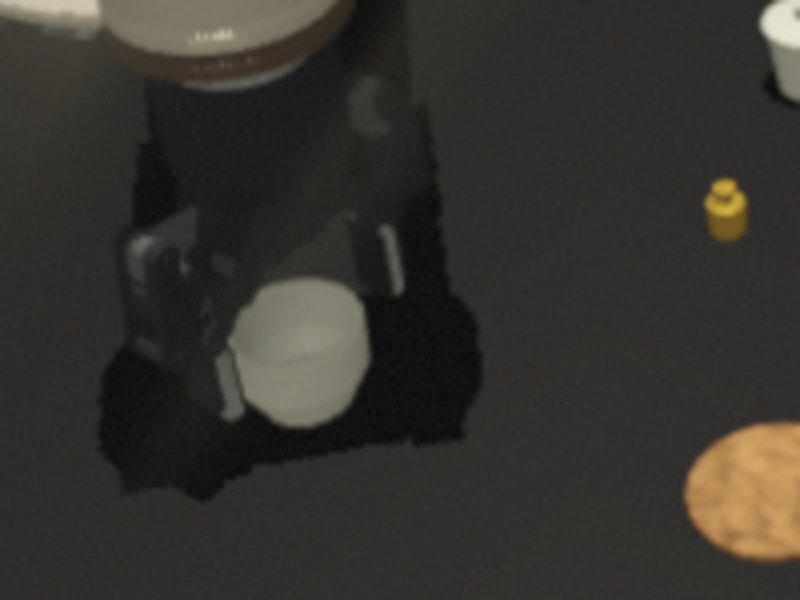

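Emit:
{"fn": "servo_tool", "kwargs": {"increments": [[-0.2, 0.4, 0, 0, 0.9], [0, 0, 0, 0, 0.8], [0, 0, 0, 0, 0.74], [0, 0, 0, 0, 0.68], [0, 0, 0, 0, 0.5], [0, 0, 0, 0, 0.5], [0, 0, 0, 0, 0.5]]}}

```text
t: 21.5
ee_pos: [379.3, -248.0, 12.4]
orientation: [0.707, 0.001, -0.0, -0.707]
contact_force: [-4.7, 4.3, 17.1]
width: 57.4
```

```bash
python3 to.py 379 -247.5 11
python3 - <<'E'
from h import *
c=camera("scene"); f=c["frame"]
cv2.imwrite("pics/m3.png",cv2.resize(f[220:370,80:280],None,fx=4,fy=4,interpolation=cv2.INTER_CUBIC)[:600])
E
```

```text
pos [ 379.3 -248.    12.4] head 90.11 w 57.4 F [-4.7  4.3 17.1] t 21.5
tool delta cm [-0.03  0.14  0.05]
```

View pics/m3.png

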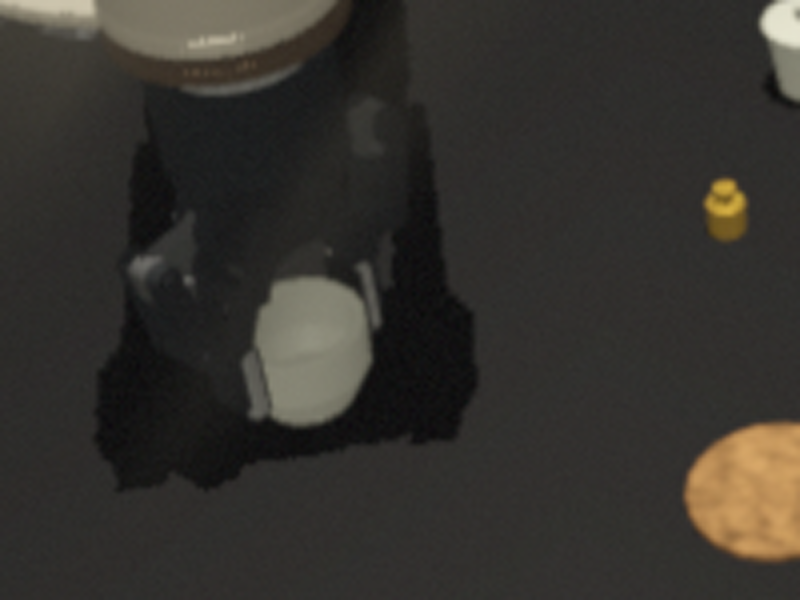

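Emit:
{"fn": "servo_tool", "kwargs": {"increments": [[0, -0.8, 0, 0, 0.5], [0, -2, 0, 0, 0.5], [0, -4, 0, 0, 0.5], [0, -4, 0, 0, 0.5], [0, -4, 0, 0, 0.5], [1, 0, 2, 0, 0.5], [1.5, 0, 3.2, 0, 0.5], [1.5, 0, 3.2, 0, 0.5], [1.5, 0, 3.2, 0, 0.5], [1.5, 0, 3.2, 0, 0.5], [1.5, 0, 3.2, 0, 0.5], [1.5, 0, 3.2, 0, 0.5], [1.5, 0, 3.2, 0, 0.5], [1.5, 0, 3.2, 0, 0.5], [1.5, 0, 3.2, 0, 0.5], [1.5, 0, 3.2, 0, 0.5], [1.5, 0, 3.2, 0, 0.5], [1.5, 0, 3.2, 0, 0.5], [1, 0, 1.7, 0, 0.5], [0, 0, 0, 0, 0.5]]}}

```text
t: 23.55
ee_pos: [578.7, 175.6, 159.2]
orientation: [-0.707, -0.001, 0.001, 0.707]
contact_force: [-0.2, -0.5, -2.7]
width: 57.0
```

```bash
python3 to.py 579 172.7 40
python3 - <<'E'
from h import *
c=camera("scene"); f=c["frame"]
cv2.imwrite("pics/m4.png",cv2.resize(f[110:290,290:490],None,fx=3.3,fy=3.3,interpolation=cv2.INTER_CUBIC)[:600])
E
```

```text
pos [578.7 175.6 159.2] head 90.22 w 57.0 F [-0.2 -0.5 -2.7] t 23.55
tool delta cm [ 0.03 11.92 -0.3 ]
```

View pics/m4.png

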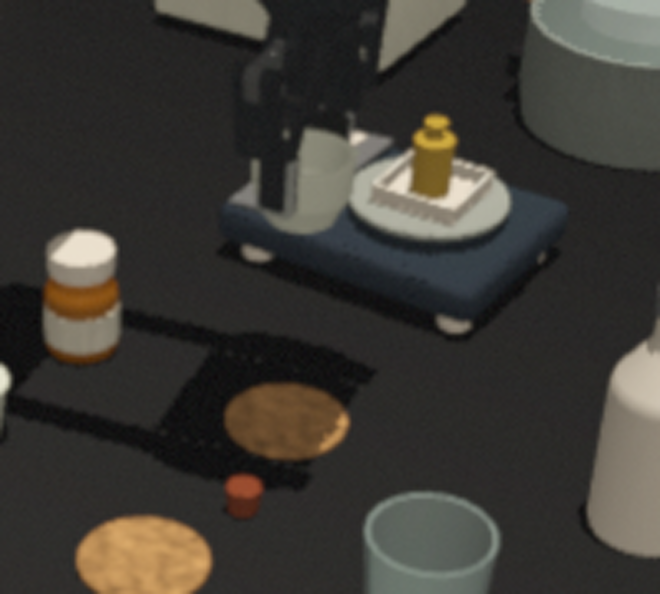

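Holding well. I'll lower it towards the mat.

Emit:
{"fn": "servo_tool", "kwargs": {"increments": [[0, 2, -0.3, 0, 0.5], [0, 3, 0, 0, 0.5], [0, 3, 0, 0, 0.5], [0, 3, 0, 0, 0.5], [0, 1.5, 0, 0, 0.5], [0, 0.8, 0, 0, 0.5], [0, 0, 0, 0, 0.5], [0, 0, 0, 0, 0.5]]}}

```text
t: 24.4
ee_pos: [578.9, 170.5, 27.6]
orientation: [-0.707, -0.001, 0.0, 0.707]
contact_force: [1.0, -0.5, -1.5]
width: 57.4
```

```bash
python3 to.py 579 172.7 16.4
python3 - <<'E'
from h import *
c=camera("scene"); f=c["frame"]
cv2.imwrite("pics/m5.png",cv2.resize(f[170:290,300:460],None,fx=4,fy=4,interpolation=cv2.INTER_CUBIC)[:600])
E
```

```text
pos [578.9 170.5  27.6] head 90.09 w 57.4 F [ 1.  -0.5 -1.5] t 24.4
tool delta cm [0.01 1.12 0.22]
```

View pics/m5.png

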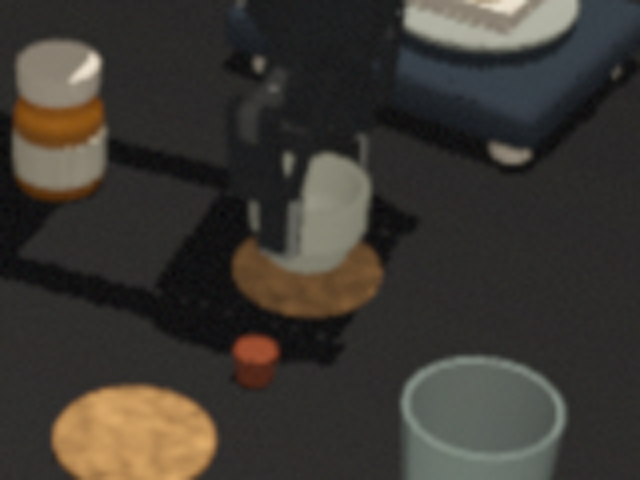

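Emit:
{"fn": "servo_tool", "kwargs": {"increments": [[0, 0.5, 0.2, 0, 0.5], [0, 0.4, 0, 0, 0.5], [0, 0.2, 0, 0, 0.5], [0, 0, 0, 0, 0.5], [0, 0, 0, 0, 0.5]]}}

```text
t: 24.95
ee_pos: [578.4, 172.8, 16.5]
orientation: [-0.707, -0.001, 0.0, 0.707]
contact_force: [-7.4, -0.5, 17.4]
width: 57.7
```

```bash
python3 to.py 579 172.7 16.4
```

```text
pos [578.4 172.8  16.5] head 90.12 w 57.7 F [-7.4 -0.5 17.4] t 24.95
tool delta cm [ 0.06  0.01 -0.01]
```

Emit:
{"fn": "servo_tool", "kwargs": {"increments": [[0, 0, 0, 0, 0.75], [0, 0, 0, 0, 0.85], [0, 0, 0, 0, 1], [0, 0, 0, 0, 1], [0, -1, 0, 0, 1], [0, -3, 0, 0, 1], [0, -4, 0, 0, 1], [0, -4, 0, 0, 1], [0, -2, 0, 0, 1]]}}

```text
t: 25.85
ee_pos: [579.1, 172.7, 159.9]
orientation: [-0.707, -0.002, -0.001, 0.707]
contact_force: [1.3, 0.2, -0.5]
width: 85.5
```

```bash
python3 to.py 424.5 173.5 100
python3 - <<'E'
from h import *
c=camera("scene"); f=c["frame"]
cv2.imwrite("pics/m6.png",cv2.resize(f[170:290,300:460],None,fx=4,fy=4,interpolation=cv2.INTER_CUBIC)[:600])
E
```

```text
pos [579.1 172.7 159.9] head 90.1 w 85.5 F [ 1.3  0.2 -0.5] t 25.85
tool delta cm [-15.48   5.92   0.1 ]
```

View pics/m6.png

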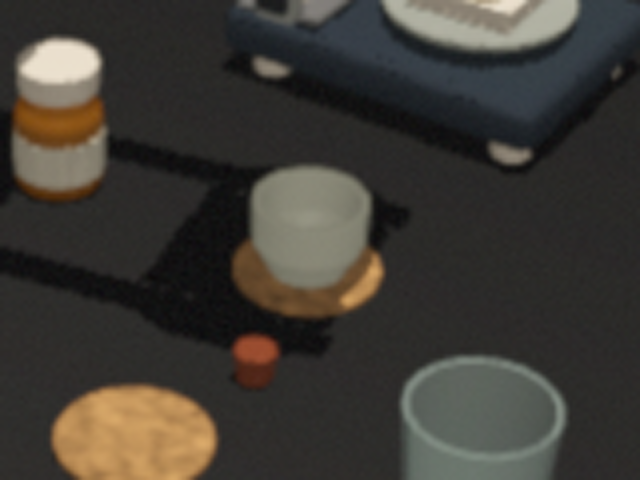

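The mortar stands near the centre of the left mat. Next is the jar.

Emit:
{"fn": "servo_tool", "kwargs": {"increments": [[-2.5, 0, 0, 0, 1], [-3.5, 0, 0, 0, 1], [-3.5, 0, 0, 0, 1], [-3.5, 0, 0, 0, 1], [-2.5, 0, 0, 0, 1], [0, 1.5, 0, 0, 1], [0, 2.5, 0, 0, 1], [0, 0, 0, 0, 1]]}}

```text
t: 26.7
ee_pos: [421.8, 172.0, 113.5]
orientation: [0.707, -0.001, -0.002, -0.707]
contact_force: [-0.3, -0.2, -0.1]
width: 85.1
```

```bash
python3 to.py 424 173.2 22
python3 - <<'E'
from h import *
c=camera("scene"); f=c["frame"]
cv2.imwrite("pics/j1.png",cv2.resize(f[120:270,220:420],None,fx=4,fy=4,interpolation=cv2.INTER_CUBIC)[:600])
E
```

```text
pos [421.8 172.  113.5] head 90.11 w 85.1 F [-0.3 -0.2 -0.1] t 26.7
tool delta cm [0.25 9.15 0.12]
```

View pics/j1.png

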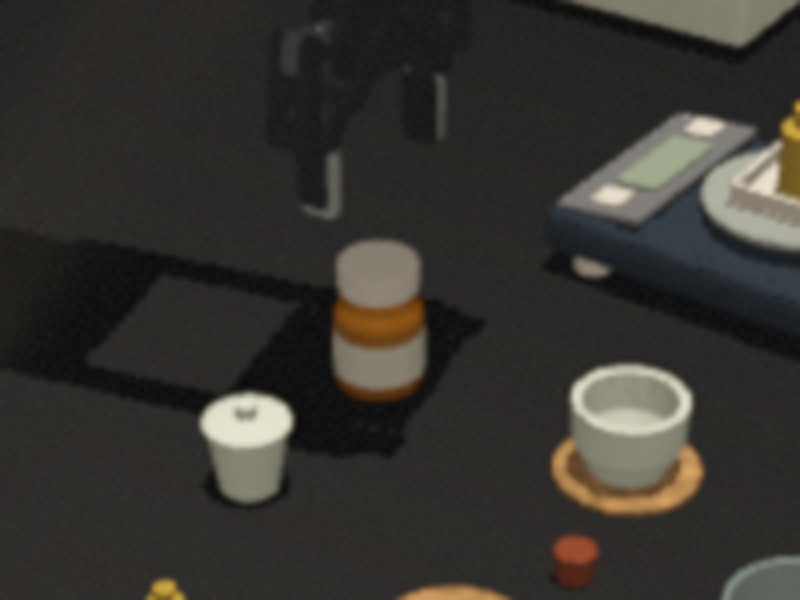

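Emit:
{"fn": "servo_tool", "kwargs": {"increments": [[0.2, 2, 0.1, 0, 1], [0, 2.5, 0, 0, 1], [0, 2.5, 0, 0, 1], [0, 2, 0, 0, 1], [0, 0, 0, 0, 0.9], [0, 0, 0, 0, 0.8], [0, 0, 0, 0, 0.7], [0, 0, 0, 0, 0.6], [0, 0, 0, 0, 0.4], [0, 0, 0, 0, 0.4], [0, 0, 0, 0, 0.4]]}}

```text
t: 27.85
ee_pos: [425.9, 173.5, 26.7]
orientation: [-0.707, -0.001, -0.0, 0.707]
contact_force: [-3.8, 0.1, 13.9]
width: 45.4
```

```bash
python3 to.py 579.4 9 160
python3 - <<'E'
from h import *
c=camera("scene"); f=c["frame"]
cv2.imwrite("pics/j2.png",cv2.resize(f[120:270,220:420],None,fx=4,fy=4,interpolation=cv2.INTER_CUBIC)[:600])
E
```

```text
pos [425.9 173.5  26.7] head 90.1 w 45.4 F [-3.8  0.1 13.9] t 27.85
tool delta cm [ 15.34 -13.31 -16.47]
```

View pics/j2.png

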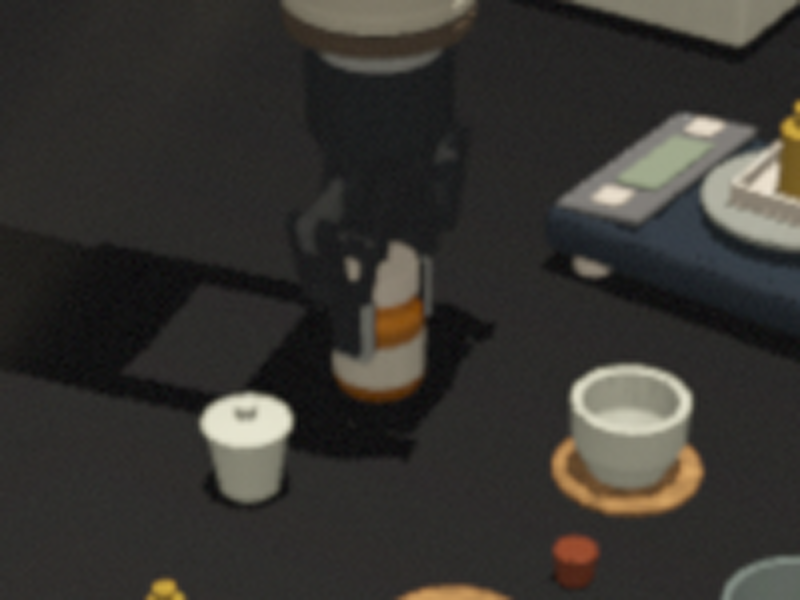

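Emit:
{"fn": "servo_tool", "kwargs": {"increments": [[0, -0.8, 0, 0, 0.4], [0, -2, 0, 0, 0.4], [0, -4, 0, 0, 0.4], [0, -4, 0, 0, 0.4], [1.3, 0, -1.5, 0, 0.4], [2.5, 0, -2.7, 0, 0.4], [2.5, 0, -2.7, 0, 0.4], [2.5, 0, -2.7, 0, 0.4], [2.5, 0, -2.7, 0, 0.4], [2.5, 0, -2.7, 0, 0.4], [1.6, 0, -1.5, 0, 0.4], [0, 1, 0, 0, 0.4], [0, 3, 0, 0, 0.4], [0, 2.5, 0, 0, 0.4], [0, 1.5, 0, 0, 0.4], [0, 0, 0, 0, 0.4], [0, 0, 0, 0, 0.4]]}}

```text
t: 29.6
ee_pos: [579.8, 8.8, 54.2]
orientation: [0.707, 0.001, -0.001, -0.707]
contact_force: [-0.2, -0.2, -0.9]
width: 45.9
```

```bash
python3 to.py 580 9 30.7
python3 - <<'E'
from h import *
c=camera("scene"); f=c["frame"]
cv2.imwrite("pics/j3.png",cv2.resize(f[190:310,260:420],None,fx=4,fy=4,interpolation=cv2.INTER_CUBIC)[:600])
E
```

```text
pos [579.8   8.8  54.2] head 90.12 w 45.9 F [-0.2 -0.2 -0.9] t 29.6
tool delta cm [0.02 2.35 0.02]
```

View pics/j3.png

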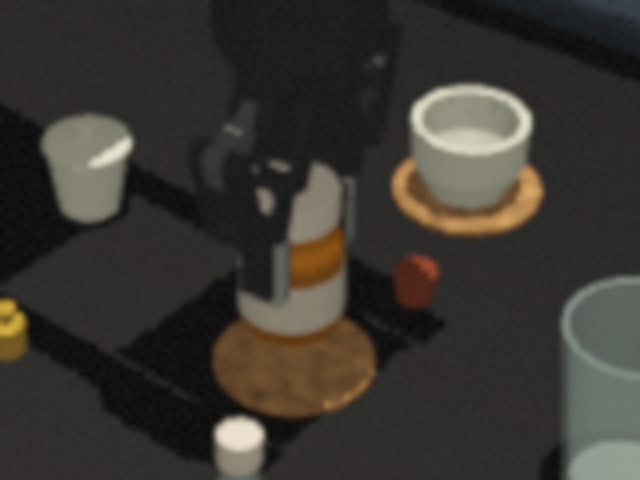

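Emit:
{"fn": "servo_tool", "kwargs": {"increments": [[0, 1.1, 0, 0, 0.4], [0, 0.8, 0, 0, 0.4], [0, 0.3, 0, 0, 0.4], [0, 0.2, 0, 0, 0.4], [0, 0, 0, 0, 0.4], [0, 0, 0, 0, 0.4]]}}

```text
t: 30.25
ee_pos: [579.5, 8.6, 30.8]
orientation: [0.707, 0.001, -0.001, -0.707]
contact_force: [-12.2, 1.6, 24.8]
width: 46.0
```

```bash
python3 to.py 580 9 30.7
```

```text
pos [579.5   8.6  30.8] head 90.11 w 46.0 F [-12.2   1.6  24.8] t 30.25
tool delta cm [0.05 0.01 0.04]
```

Emit:
{"fn": "servo_tool", "kwargs": {"increments": [[0, -0.1, 0, 0, 0.4], [0, 0, 0, 0, 0.6], [0, 0, 0, 0, 0.7], [0, 0, 0, 0, 0.8], [0, 0, 0, 0, 0.9], [0, -1, 0, 0, 0.9], [0, -3, 0, 0, 1], [0, -4, 0, 0, 1], [0, -4, 0, 0, 1]]}}

```text
t: 31.15
ee_pos: [579.2, 8.6, 152.3]
orientation: [0.707, 0.001, -0.001, -0.707]
contact_force: [0.5, 0.9, -0.4]
width: 85.6
```

```bash
python3 to.py 424 57 100
python3 - <<'E'
from h import *
c=camera("scene"); f=c["frame"]
cv2.imwrite("pics/j4.png",cv2.resize(f[190:310,260:420],None,fx=4,fy=4,interpolation=cv2.INTER_CUBIC)[:600])
E
```

```text
pos [579.2   8.6 152.3] head 90.1 w 85.6 F [ 0.5  0.9 -0.4] t 31.15
tool delta cm [-15.51   5.23   4.87]
```

View pics/j4.png

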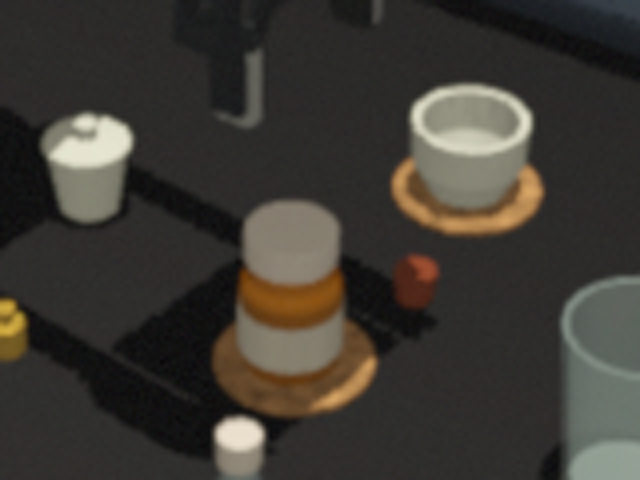

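The jar is standing on the middle mat. Now the crucible.

Emit:
{"fn": "servo_tool", "kwargs": {"increments": [[-2.5, 0, 0.8, 0, 1], [-3.5, 0, 1.1, 0, 1], [-3.5, 0, 1.1, 0, 1], [-3.5, 0, 1.1, 0, 1], [-2.4, 0, 0.8, 0, 1], [0, 2, 0, 0, 1], [0, 3, 0, 0, 1], [0, 0, 0, 0, 1]]}}

```text
t: 32.0
ee_pos: [423.8, 57.4, 98.2]
orientation: [-0.707, 0.001, 0.002, 0.707]
contact_force: [0.3, 0.7, 0.1]
width: 85.6
```

```bash
python3 to.py 423.5 57 14
```

```text
pos [423.8  57.4  98.2] head 90.11 w 85.6 F [0.3 0.7 0.1] t 32.0
tool delta cm [ 0.01  8.42 -0.04]
```

Emit:
{"fn": "servo_tool", "kwargs": {"increments": [[0, 2.5, 0, 0, 1], [0, 3, 0, 0, 1], [0, 2, 0, 0, 1], [0, 0.9, 0, 0, 1], [0, 0, 0, 0, 0.9], [0, 0, 0, 0, 0.8], [0, 0, 0, 0, 0.7], [0, 0, 0, 0, 0.6], [0, 0, 0, 0, 0.5], [0, 0, 0, 0, 0.4], [0, 0, 0, 0, 0.4]]}}

```text
t: 33.1
ee_pos: [426.1, 57.2, 17.5]
orientation: [0.707, 0.001, -0.0, -0.707]
contact_force: [-4.4, -0.5, 17.5]
width: 41.7
```

```bash
python3 to.py 586 -181.5 150
python3 - <<'E'
from h import *
c=camera("scene"); f=c["frame"]
cv2.imwrite("pics/c2.png",cv2.resize(f[170:290,200:360],None,fx=4,fy=4,interpolation=cv2.INTER_CUBIC)[:600])
E
```

```text
pos [426.1  57.2  17.5] head 90.11 w 41.7 F [-4.4 -0.5 17.5] t 33.1
tool delta cm [ 15.97 -13.22 -23.91]
```

View pics/c2.png

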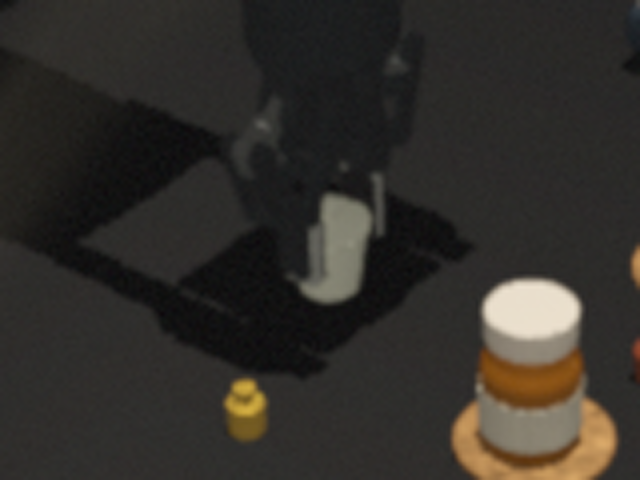

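Emit:
{"fn": "servo_tool", "kwargs": {"increments": [[0, -0.5, 0, 0, 0.4], [0, -2, 0, 0, 0.4], [0, -4, 0, 0, 0.4], [0, -4, 0, 0, 0.4], [1, 0, -1.5, 0, 0.4], [2, 0, -3, 0, 0.4], [2, 0, -3, 0, 0.4], [2, 0, -3, 0, 0.4], [2, 0, -3, 0, 0.4], [2, 0, -3, 0, 0.4], [2, 0, -3, 0, 0.4], [2, 0, -3, 0, 0.4], [1, 0, -1.4, 0, 0.4], [0, 0, 0, 0, 0.4], [0, 1, 0, 0, 0.4], [0, 3, 0, 0, 0.4], [0, 2.5, 0, 0, 0.4], [0, 1.5, 0, 0, 0.4], [0, 0, 0, 0, 0.4], [0, 0, 0, 0, 0.4]]}}

```text
t: 35.15
ee_pos: [586.0, -181.2, 42.1]
orientation: [0.707, 0.001, -0.001, -0.707]
contact_force: [0.4, 0.1, 0.5]
width: 41.6
```

```bash
python3 to.py 587 -181.5 21.5
python3 - <<'E'
from h import *
c=camera("scene"); f=c["frame"]
cv2.imwrite("pics/c3.png",cv2.resize(f[250:370,200:360],None,fx=4,fy=4,interpolation=cv2.INTER_CUBIC)[:600])
E
```

```text
pos [ 586.  -181.2   42.1] head 90.12 w 41.6 F [0.4 0.1 0.5] t 35.15
tool delta cm [ 0.1   2.06 -0.03]
```

View pics/c3.png

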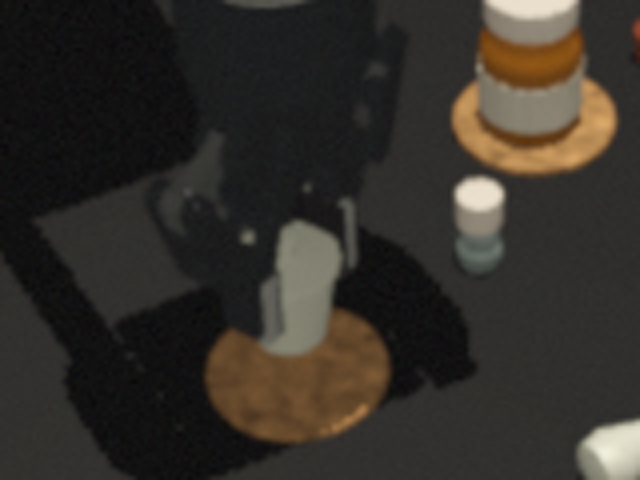

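Emit:
{"fn": "servo_tool", "kwargs": {"increments": [[0.2, 0.8, 0, 0, 0.4], [0, 0.8, 0, 0, 0.4], [0, 0.3, 0, 0, 0.4], [0, 0.1, 0, 0, 0.4], [0, 0, 0, 0, 0.4], [0, 0, 0, 0, 0.4]]}}

```text
t: 35.8
ee_pos: [587.9, -181.3, 21.7]
orientation: [0.707, 0.001, -0.001, -0.707]
contact_force: [-1.8, 2.7, 7.5]
width: 41.5
```

```bash
python3 to.py 587 -181.5 21.5
```

```text
pos [ 587.9 -181.3   21.7] head 90.1 w 41.5 F [-1.8  2.7  7.5] t 35.8
tool delta cm [-0.09  0.02 -0.02]
```

Contact is felt, so I'll release.

Emit:
{"fn": "servo_tool", "kwargs": {"increments": [[0, 0, 0, 0, 0.5], [0, 0, 0, 0, 0.6], [0, 0, 0, 0, 0.7], [0, 0, 0, 0, 0.8], [0, 0, 0, 0, 0.9], [0, -1, 0, 0, 1], [0, -3, 0, 0, 1], [0, -4, 0, 0, 1], [0, -4, 0, 0, 1], [-3, -3, -3, 0, 1], [-4, -1, -3, 0, 1], [-4, 0, -3, 0, 1], [-4, 0, -3, 0, 1], [-4, 0, -3, 0, 1], [0, 0, 0, 0, 1]]}}

```text
t: 37.3
ee_pos: [396.2, -333.0, 181.1]
orientation: [0.708, -0.001, 0.001, -0.707]
contact_force: [0.8, 0.3, -0.2]
width: 85.4
```

```bash
python3 to.py
python3 - <<'E'
from h import *
c=camera("top"); c2=camera("scene")
A=cv2.resize(c["frame"],None,fx=3,fy=3,interpolation=cv2.INTER_CUBIC);B=cv2.resize(c2["frame"],None,fx=3,fy=3,interpolation=cv2.INTER_CUBIC)
t=np.linspace(0,2*np.pi,60)
for x,y,z,r in[(578.9,172.5,46,30),(579.4,9,79,24),(586,-181.5,42,22.5),(563.1,391.1,98,14),(563.1,391.1,55,55),(578.9,172.5,4,38),(579.4,9,4,38),(586,-181.5,4,38),(460.6,-57,16,9)]:
    for im,cc in((A,c),(B,c2)):
        q=w2pix(cc,np.c_[x+r*np.cos(t),y+r*np.sin(t),z+0*t]); cv2.polylines(im,[np.int32((q+.5)*3-.5)],True,(0,255,0),1)
cv2.imwrite("pics/fA.png",A[450:800,300:1100]);cv2.imwrite("pics/fA2.png",A[450:900,900:1500]);cv2.imwrite("pics/fB.png",B[500:1100,700:1400]);cv2.imwrite("pics/fB2.png",B[300:800,1000:1500])
E
```

```text
pos [ 396.2 -333.   181.1] head 89.83 w 85.4 F [ 0.8  0.3 -0.2] t 37.3
```

View pics/fA.png

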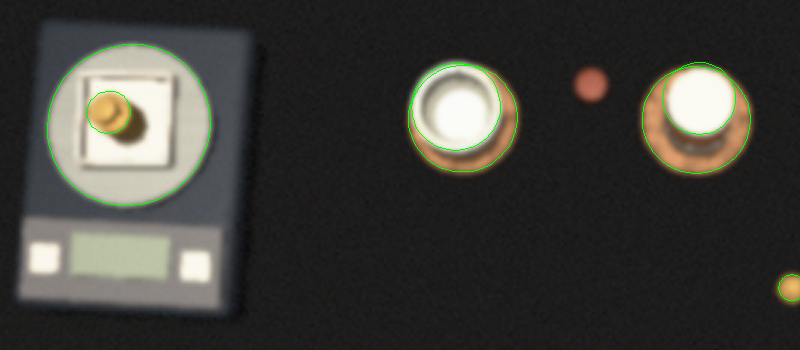

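View pics/fA2.png

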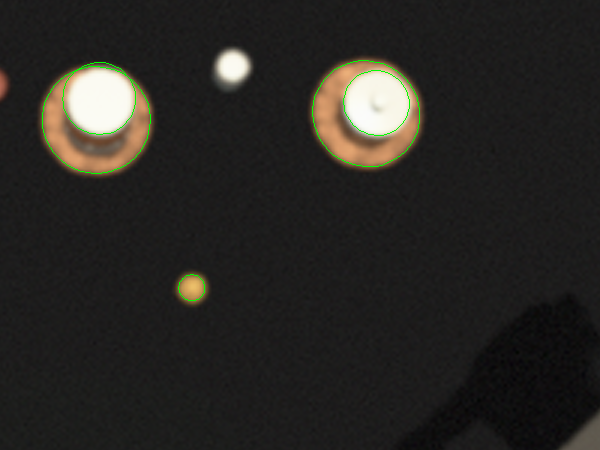

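View pics/fB.png

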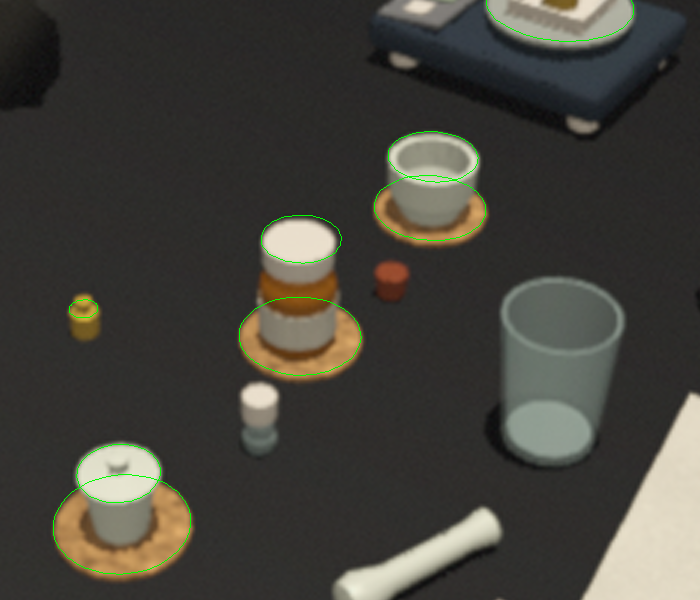

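View pics/fB2.png

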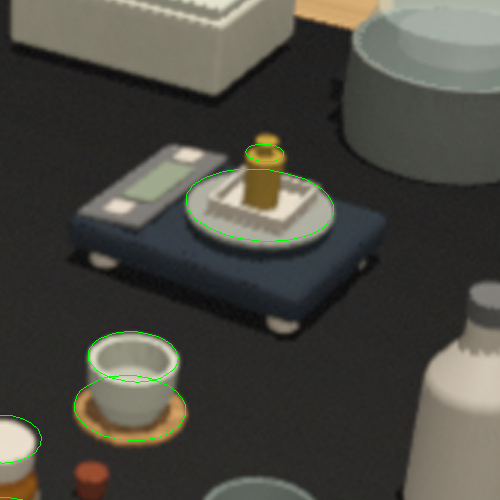

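All five objects match the target outlines to within a few millimetres in both views. The small weight is unmoved and the arm is clear. I'm handing in.

```bash
python3 -c "
from plant import *
print(close_job())"
```

```text
the job is handed in; nothing more can be done
None
```

I set out the weighing station and handed the job in shortly after t = 37 s. The hand-in reported no verdict.

- **Mats:** the mortar stands on the left mat, the jar on the middle one and the crucible on the right one.
- **Balance:** the dish is centred on the pan, with the larger weight in the middle of it.
- **Left alone:** the small weight is where it started.

**Final check:** both camera views show everything upright and within a few millimetres of its target, by outline overlay. The gripper is open and well clear of everything, with a contact force of about 0.8 N, which is noise level.

**What went wrong or disagreed:**
- I overshot the pan by about 41 mm while carrying the dish, and corrected it in the air before lowering.
- The two cameras disagreed by about 3 mm on where the mortar and the large weight started.
- The highest contact force I saw was about 28 N, when setting the jar down.

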